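# Set up the nitrogen evaporator for a run

### The job

Get the nitrogen evaporator ready to run: stand every amber pot in a well of its heating block, then lower the manifold plate gently over the two locating pins until it rests flush on both cheeks, and turn the heater dial to its red mark. Only with the plate down, draw the yellow lock cover fully back off the gas regulator's knob, turn the knob until its white line meets the red marker, and slide the cover fully over it again. Knock over or shift nothing else on the bench.

Things in the scene. Friction and masses are not known exactly. Their poses are not given: they have to be found in the camera images.
- evaporator: Fixed nitrogen evaporator. Origin: on the bench under the middle of its heating block, z up, y along the row of wells. White housing 130 (x) x 268 (y) mm, 50 high; on it an aluminium block 84 x 200 mm, top at 70 mm, with 4 round wells, 39 mm across, at y = -75, -25, 25, 75 mm (x = 0), flat floors at 50 mm. Dark end cheeks at y = -116 and 116 mm; grey control pod at y = 136 to 216 mm, 100 high
- seat (a point): Point midway between the two locating pins at the height of the cheek tops, 94 mm above the bench: the centre of the manifold plate's underside belongs here. Axes as the evaporator's. Brass pins at y = -116 and 116 mm from here, 10 mm diameter for 15 mm up, then tapering to 5 mm at the tip, 24 mm above this point
- manifold: Loose plate 84 (x) x 262 (y) x 8 mm, 0.36 to 0.6 kg, with 13 mm holes at y = -116 and 116 mm; on it a steel box 36 x 180 mm up to z = 28 mm, and above a black grip bar along y, 14 wide (x) x 84 long, z = 50 to 64 mm, free below between posts at y = -34 and 34. 8 mm nozzles below. Origin: centre of the underside, z up; a half turn makes no difference. Starts on a rest 20 mm high
- heat_dial (a joint): Heater dial angle, rad, 0 to 4.71, growing clockwise from above; its white line stands at the red mark at 2.40. At q the line and the grip bar point 2.356 - q (counter-clockwise from above) from the evaporator's x axis. Stays where left, 0.03 N m to turn
- dial_axis (a point): On the heater dial's vertical axis, at mid-height of its black grip bar, 116.5 mm above the bench (bar 38 long, 10 thick, 106 to 127 mm above the bench; round skirt 42 mm across below it), on top of the evaporator's control pod (y = 176 mm); axes as the evaporator's
- regulator: Nitrogen regulator, fixed: aluminium block 94 (x) x 230 (y) x 20 mm. Origin: centre of its underside, z up. Gas knob with scale at y = -15 mm; gauge (42 mm across, 39 mm high, its needle follows the knob) at y = -90 mm; sliding yellow lock cover, centred on the knob when closed, at y = 75 mm when drawn back
- knob_axis (a point): On the gas knob's vertical axis, 41.5 mm above the bench, mid-height of its round grey grip (38 mm diameter, 28.5 to 54.5 mm above the bench; below it a black skirt 56 mm across, 20.5 to 28.5 mm); axes as the regulator's
- gas_knob (a joint): Angle of the gas knob, rad: 0 (off) to 4.71, growing clockwise seen from above. Stays where it is left (about 0.05 N m to turn).
- knob_pointer (a point): Tip of the white line on the gas knob's skirt, 28 mm from the axis
- red_mark (a point): Red marker tab on the gas scale, given at 28 mm from the knob's axis at the height of the skirt's top; the knob is set when the white line's tip meets it. Not to be moved (stands elsewhere at each start).
- gas_marker (a joint): Angle of the red marker tab, counted like the gas knob's: the knob is set when both are equal
- lock (a joint): Slide of the lock cover, m: 0 = drawn fully back, clear of the knob, 0.090 = fully over the knob (end stops at both). It grows along the regulator's -y; about 1.5 N to slide; stays where it is left; starts at 0.065 to 0.090
- lock_fin (a point): Middle of the top of the lock cover's yellow fin, 80 mm above the bench; axes as the regulator's. Fin 34 (x) x 10 (y) mm, 18 high, on the cover's clear roof (62 mm above the bench). Cover 84 (x) x 64 (y) mm, yellow side walls, open at both y ends
- pot0: Squat amber glass sample pot with a thick base and a white rim, 50 g: 34 mm diameter, 38 mm tall. Origin: centre of its underside; z up. Starts upright on the blue mat (160 x 260 x 2 mm); not every pot is there at each start.
- pot1: Squat amber glass sample pot with a thick base and a white rim, 50 g: 34 mm diameter, 38 mm tall. Origin: centre of its underside; z up. Starts upright on the blue mat (160 x 260 x 2 mm); not every pot is there at each start.
- pot2: Squat amber glass sample pot with a thick base and a white rim, 50 g: 34 mm diameter, 38 mm tall. Origin: centre of its underside; z up. Starts upright on the blue mat (160 x 260 x 2 mm); not every pot is there at each start.
- pot3: Squat amber glass sample pot with a thick base and a white rim, 50 g: 34 mm diameter, 38 mm tall. Origin: centre of its underside; z up. Starts upright on the blue mat (160 x 260 x 2 mm); not every pot is there at each start.
- beaker: Bystander, to be left alone: a clear glass beaker, 68 mm across, 90 mm tall. Origin: centre of its underside.
- wash_bottle: Bystander, to be left alone: a white wash bottle with a red cap, 64 mm across, 170 mm tall. Origin: centre of its underside.
- reagent: Bystander, to be left alone: an amber reagent bottle with a blue cap, 60 mm across, 110 mm tall. Origin: centre of its underside.
- timer: Bystander, to be left alone: a small white bench timer 60 x 65 x 16 mm. Origin: centre of its underside.
- marker_pen: Bystander, to be left alone: a blue marker pen lying on the mat, about 120 mm long, 13 mm high. Origin: centre of its underside.
- tweezers: Bystander, to be left alone: steel tweezers lying on the mat, 115 mm long. Origin: centre of its underside.

How it is judged:
On the way, in this order (a step that is already met when the one before it is completed fails the run):
1. every pot stands in a well, down on its floor (z of pot0 in the frame of evaporator between 0.045 and 0.055 m and x of pot0 in the frame of evaporator between -0.02 and 0.02 m and y of pot0 in the frame of evaporator between -0.1 and 0.1 m and angle between each of pot0, pot1, pot2, pot3's own z axis and vertical below 0.15 rad and z of pot1 in the frame of evaporator between 0.045 and 0.055 m and x of pot1 in the frame of evaporator between -0.02 and 0.02 m and y of pot1 in the frame of evaporator between -0.1 and 0.1 m and z of pot2 in the frame of evaporator between 0.045 and 0.055 m and x of pot2 in the frame of evaporator between -0.02 and 0.02 m and y of pot2 in the frame of evaporator between -0.1 and 0.1 m and z of pot3 in the frame of evaporator between 0.045 and 0.055 m and x of pot3 in the frame of evaporator between -0.02 and 0.02 m and y of pot3 in the frame of evaporator between -0.1 and 0.1 m), for 0.2 s.
2. the manifold plate lies flush on both cheeks, over the pins, with all pots in their wells (all of step 1 and z of manifold in the frame of evaporator between 0.0915 and 0.0965 m and horizontal distance between manifold and seat below 0.004 m and angle between manifold's own z axis and vertical below 0.02 rad), for 0.3 s.
3. with the plate down and the lock drawn back, the gas knob stands at the red marker (z of manifold in the frame of evaporator between 0.0915 and 0.0965 m and horizontal distance between manifold and seat below 0.004 m and angle between manifold's own z axis and vertical below 0.02 rad and horizontal distance between knob_pointer and red_mark below 0.0035 m and value of joint lock below 0.03 m), for 0.3 s.
4. the lock cover is slid fully over the knob, which is still at the marker (horizontal distance between knob_pointer and red_mark below 0.0035 m and value of joint lock above 0.085 m), for 0.2 s.
At the end, for the whole second after the job is handed in: Pots upright in wells, within 5 mm of the floor; plate at rest, within 2.5 mm of flush height, 4 mm of centre, level to 0.02 rad; dial within 0.12 rad of its red mark; gas knob's line within 3.5 mm (0.125 rad) of the red marker; lock within 5 mm of its end stop over the knob (all of step 2 and all of step 4 and value of joint heat_dial between 2.28 and 2.52 rad and linear speed of manifold below 0.02 m/s); the robot touches nothing.
It fails at once if the manifold plate is dropped onto the evaporator: faster than 0.35 m/s while 4 to 60 mm above its seat and within 30 mm of its centre (horizontal distance between manifold and seat below 0.03 m and z of manifold in the frame of evaporator between 0.098 and 0.154 m and linear speed of manifold above 0.35 m/s).
It fails at once if a bystander is shifted by more than 40 mm or knocked over (distance of any of beaker, wash_bottle, reagent, timer, marker_pen, tweezers from where it was at the start of the episode above 0.04 m or angle between any of beaker, wash_bottle, reagent, timer, marker_pen, tweezers's own z axis and vertical above 0.6 rad).
Of pot0, pot1, pot2, pot3 only 2 to 4 are there at a start; the rules pass over those that are not, and their reading is None.
At some moment in a run one of pot0, pot1, pot2, pot3, manifold may be knocked a few centimetres aside while the robot is not near it.
It also fails if it takes over 210 s, if anything falls off the work surface, if the arm or the gripper's body presses on something with over 40 N, if the wrist force passes 120 N, or if a joint passes its speed limit or range.

### The arm

A 7-joint arm with a two-finger parallel gripper is mounted at the origin on the work surface. World frame = base frame: x ahead of the robot, y to its left, z up, the work surface at z = 0. Lengths are in m, angles in rad, forces in N, time in s.
With the tool pointing down it reaches from about 0.425 to 0.875 m from the base axis. Payload 4.7 kg.
Tool frame: the origin (TCP) lies between the finger pads; the fingertips stand 19 mm ahead of it and the grasp point (between the pads) is the TCP (ctrl.tip_extent is the distance from the TCP to the fingertips, in m); z points along the fingers, y is the line along which they close (so a half turn about z gives the same grasp; the last joint's range is limited). The gripper opens to 87 mm and grips with 3 to 60 N. Pads are 19 mm wide; open, the fingers measure 117 mm over their backs; the gripper's body (75 mm by 190 mm) begins 51 mm behind the grasp point.
Start: joints at [1.283, 0.321, -0.07, 1.45, 0.023, 1.371, -0.057], TCP at [0.193, -0.621, 0.242] pointing down, gripper open.
Joint ranges: [-2.86, 2.86], [-0.3, 2.09], [-1.38, 1.24], [0.06, 2.45], [-1.56, 4.7], [0.09, 2.05], [-2.69, 2.69]. Speed limits (rad/s): [2.57, 2.57, 3.14, 3.14, 3.14, 3.14, 3.14].

### API

Orientations are given as a rotation vector (axis times angle).
In Python, from bench import ctrl gives the robot as it stands.
- The arm moves only by the shell command python3 -m crank 'ROWS' [OPENING] [FORCE]. ROWS is JSON, a list of rows, each an object of numbers: "tx", "ty", "tz": the shift along the tool's x, y, z in mm; "turn": the turn about the tool's z in units of 5 degrees (1.0 is 5 degrees). In form: [{"tx": .., "ty": .., "tz": .., "turn": ..}, ...]. A call has 1 to 5 rows; each row is the pose to reach, as a shift and turn from the pose commanded when the call began, along the tool's axes at that moment; what a row does not reach only later rows make up. A row lasts 1/8 s, in which the tool goes at most 62.5 mm and 10.7 degrees, less where a joint would pass 70% of its speed; a pose out of reach is approached as far as the arm can. A call with a gripper value outside its range is refused whole. OPENING is the finger opening in mm, from 0 to 87, set as the call begins (- or left out, the last holds). The fingers move at their own pace and stop on an object; FORCE is the grip in N (left out, the last holds). Time passes only in rows, so rows that repeat a pose let the fingers close. It gives the time, the measured TCP pose, the force, the opening and the grip force at its end, in the units of the state.
- ctrl.get_state(): the state, without advancing time (a new reading comes with each control period).
- ctrl.get_image(name): name is "scene" or "top"; returns (picture, depth): 420x560x3 uint8, red, green, blue; 420x560 float32, m along the optical axis (not along the pixel's ray), 0 where there is no reading.
- ctrl.camera_model(name): a dict with "intrinsics" (3x3 intrinsics, pixels), "dist_coeffs" ([k1, k2, p1, p2, k3] as OpenCV has them; the pictures are not rectified), "origin" and "orientation" of the camera in the world. Camera axes: x right, y down, z forward; pixel columns grow to the right and rows downward; lengths in m; the calibration is good to about 2 mm. A picture is of the moment at which its call begins. camera_model takes no time and is no camera call.
- ctrl.close_job(): hands the job in; it is judged then, once.
Trained networks look in the newest picture that a camera, given by its name, has taken for a name from the list of things; names that differ only in an ending like _2 or _b are one class to them, and where a whole thing is asked for, a point or a joint stands for the part that bears it (a point fixed in the world has none). Each returns a list of dicts, best first, with "confidence" (0 to 1); they miss things now and then, are a little off and sometimes report something else, mostly with a low value. They report only what shows in the picture. A call takes as long as a camera call.
- ctrl.recognise(camera, query): "xyz" ([x, y, z] in m, in world coordinates, good to about 4 mm: the middle of the surface that is visible of it).
- ctrl.mark_of(camera, query): "xyz" ([x, y, z] in m, in world coordinates, good to about 4 mm: a listed point, or the origin of a listed thing).
The state is a dict: "time": time; "joint_positions": joint angles; "qd": joint speeds; "joint_torque": joint torques, N m; "position": TCP position; "tool_rot": TCP orientation; "ft_force": force on the tool from outside, world axes, zero at the start; "torque": the same for the moment, N m; "grip_width": opening from 0.0 (shut) to 1.0 (fully open); "grip_force": force on a finger pad.
Only numpy, scipy, OpenCV 4.12 (cv2) and the standard library are available. Lean on these libraries where they do the work, as an engineer would, in place of code of your own. Each camera call takes 0.05 s, during which the arm holds its last target. There are 200 camera calls.

## Working session

There is one attempt and no reset: what is moved stays moved. The work goes in short steps, Python scripts to look and compute and a shell command to move; the robot and the scene stay as the last step left them, time stands still between calls to the robot, and variables do not carry over. Pictures are saved under pics/ and viewed, at most 14 in all, crops included, and the job is handed in when it is done.

```bash
ls; mkdir -p pics; cat > h.py <<'E'
import numpy as np, cv2
from bench import ctrl
from scipy.spatial.transform import Rotation as R
def save(cam,fn):
    im,d=ctrl.get_image(cam); cv2.imwrite('pics/'+fn,cv2.cvtColor(im,cv2.COLOR_RGB2BGR)); return im,d
E
python3 - <<'E'
from h import *
for c in ('scene','top'):
    im,d=save(c,c+'1.png'); m=ctrl.camera_model(c); print(c,{k:np.round(v,3).tolist() for k,v in m.items()})
s=ctrl.get_state(); print(s)
for q in ['evaporator','seat','manifold','dial_axis','regulator','knob_axis','knob_pointer','red_mark','lock_fin','pot0','beaker','wash_bottle','reagent','timer','marker_pen','tweezers']:
    for c in ('scene','top'):
        print(q,c,[(np.round(r['xyz'],3).tolist(),round(r['confidence'],2)) for r in ctrl.mark_of(c,q)[:6]])
E
```

```text
pics
scene {'intrinsics': [[456.132, 0.0, 277.247], [0.0, 456.132, 211.765], [0.0, 0.0, 1.0]], 'dist_coeffs': [-0.07, 0.0, 0.0, 0.0, 0.0], 'origin': [1.309, 0.294, 0.773], 'orientation': [-1.422, -2.037, 0.916]}
top {'intrinsics': [[542.861, 0.0, 284.679], [0.0, 542.861, 221.005], [0.0, 0.0, 1.0]], 'dist_coeffs': [-0.111, 0.0, 0.0, 0.0, 0.0], 'origin': [0.274, 0.025, 1.38], 'orientation': [-2.188, 2.03, -0.21]}
{'time': 0.1, 'joint_positions': array([ 1.28310382,  0.32176367, -0.07008354,  1.45156414,  0.0226112 ,
        1.37078086, -0.05690984]), 'qd': array([-0.00051586, -0.00127941, -0.00102946, -0.00346531, -0.00060971,
       -0.00030492,  0.00030759]), 'joint_torque': array([-3.48934338e-05, -4.92570949e+01, -4.05612476e-01, -3.13399601e+01,
       -6.41490868e-02,  3.94711783e-02,  4.17426963e-05]), 'position': array([ 0.19301478, -0.62019752,  0.24055564]), 'tool_rot': array([-3.10421771e+00, -4.72033499e-01,  5.68761320e-04]), 'ft_force': array([0.19547791, 0.07239771, 0.05164231]), 'torque': array([ 0.03009509,  0.03477831, -0.01720568]), 'grip_force': 0.0, 'grip_width': 0
[... 1289 characters left out ...]
], 0.62)]
beaker top [([0.718, 0.305, -0.0], 0.62), ([0.661, -0.357, -0.001], 0.4)]
wash_bottle scene [([0.66, -0.356, 0.002], 0.76), ([0.482, -0.332, 0.002], 0.5)]
wash_bottle top [([0.662, -0.357, -0.001], 0.9)]
reagent scene [([0.707, -0.282, 0.003], 0.6)]
reagent top [([0.701, -0.282, -0.001], 0.89), ([0.635, -0.028, 0.003], 0.6)]
timer scene [([0.641, 0.41, -0.0], 0.6)]
timer top [([0.646, 0.409, 0.0], 0.87)]
marker_pen scene [([0.448, 0.386, 0.001], 0.78), ([0.409, 0.317, 0.002], 0.29)]
marker_pen top [([0.449, 0.381, 0.001], 0.62), ([0.659, -0.355, -0.001], 0.62)]
tweezers scene [([0.464, 0.413, 0.001], 0.65)]
tweezers top [([0.455, 0.418, 0.001], 0.72), ([0.643, 0.408, 0.002], 0.37)]
```

View pics/scene1.png

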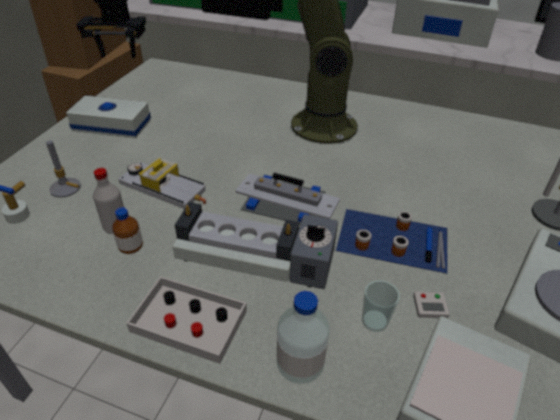

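View pics/top1.png

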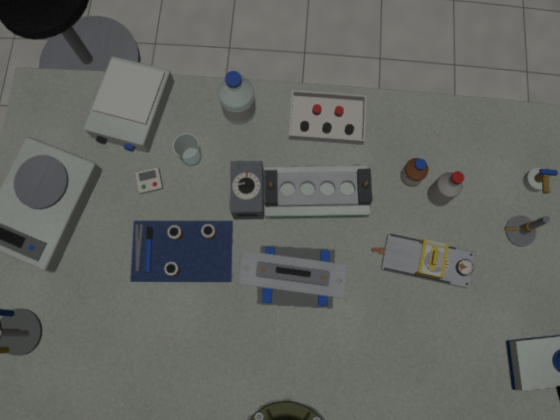

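Three pots stand on the mat: top view (174,232), (208,231), (171,269). The manifold is at (293,272) on its rest, the evaporator at (318,190), and the regulator with its cover over the knob at (430,260). Next I refine the poses from depth.

```bash
cat >> h.py <<'E'
def cloud(cam,d):
    m=ctrl.camera_model(cam); K=np.array(m['intrinsics'],float); h,w=d.shape
    u,v=np.meshgrid(np.arange(w),np.arange(h)); p=np.stack([u,v],-1).reshape(-1,1,2).astype(float)
    n=cv2.undistortPoints(p,K,np.array(m['dist_coeffs'],float)).reshape(h,w,2)
    P=np.dstack([n*d[...,None],d]); X=P@R.from_rotvec(m['orientation']).as_matrix().T+np.array(m['origin']); X[d==0]=np.nan
    return X
def near(X,c,r,z0,z1):
    with np.errstate(all='ignore'):
        return (np.hypot(X[...,0]-c[0],X[...,1]-c[1])<r)&(X[...,2]>z0)&(X[...,2]<z1)
def rect(P):
    (c,s,a)=cv2.minAreaRect((P[:,:2]*1000).astype(np.float32)); return np.round(c,1),np.round(s,1),round(a,1),len(P)
def marks(q,n=3,cams=('scene','top')):
    for c in cams:
        for _ in range(n): 
            ctrl.get_image(c); print(q,c,[(np.round(np.array(r['xyz'])*1000).astype(int).tolist(),round(r['confidence'],2)) for r in ctrl.mark_of(c,q)[:4]])
def tool():
    s=ctrl.get_state(); M=R.from_rotvec(s['tool_rot']).as_matrix(); return s,M
def go(x,y,z,yaw=None):
    """shift in tool axes mm to reach world mm; yaw = wanted tool-y line direction deg"""
    s,M=tool(); p=s['position']*1000; d=M.T@(np.array([x,y,z])-p)
    a=np.degrees(np.arctan2(M[1,1],M[0,1])); t=None
    if yaw is not None:
        t=-((yaw-a+90)%180-90)/5   # tool z down
    print('t',round(s['time'],2),'pos',p.round(1),'ytool',a.round(1),'tilt',M[:2,2].round(4),'-> tx ty tz',d.round(1),'turn',t, 'q7',s['joint_positions'][6].round(2),'F',s['ft_force'].round(1),'w',(s['grip_width']*87).round(1),'gf',round(s['grip_force'],1))
E
python3 - <<'E'
from h import *
for c in ('top','scene'):
    im,d=ctrl.get_image(c); X=cloud(c,d)
    for n,cc,r,z0,z1 in [('bar',(.42,.013),.07,.074,.095),('box',(.42,.013),.12,.042,.056),('plate',(.42,.013),.15,.022,.035),('dark',(.634,-.035),.2,.088,.13),('housing',(.634,-.035),.16,.04,.06),('block',(.634,-.035),.13,.065,.08),('dialbar',(.619,.143),.04,.118,.14),('reg',(.483,-.331),.14,.012,.024),('fin',(.481,-.33),.04,.07,.09),('roof',(.481,-.33),.06,.055,.068)]:
        P=X[near(X,cc,r,z0,z1)]; print(c,n,rect(P),(np.median(P,0)*1000).round(1)) if len(P)>3 else print(n,len(P))
    for cc in [(.41,.318),(.512,.233),(.503,.321)]:
        P=X[near(X,cc,.03,.028,.05)]; print('pot',cv2.minEnclosingCircle((P[:,:2]*1000).astype(np.float32)),len(P))
for q in ['pot0','seat','dial_axis','manifold','knob_axis','regulator','lock_fin']: marks(q,2)
im,d=save('top','t.png')
a=cv2.resize(cv2.cvtColor(im[130:330,100:500],cv2.COLOR_RGB2BGR),(800,400),interpolation=cv2.INTER_CUBIC);cv2.imwrite('pics/c1.png',a)
E
```

```text
top bar (array([422. ,  15.3]), array([82.4, 14.5]), 86.6, 209) [421.7  15.3  83.9]
top box (array([421.9,  15.9]), array([180.3,  36.6]), 86.4, 844) [418.4  16.1  48.6]
top plate (array([458.5,  16.4]), array([218.5, 267.5]), 0.6, 2526) [416.8  17.4  28.7]
top dark (array([633.3,   1.2]), array([132.6, 327.7]), 5.5, 2062) [623.6 112.2  98.4]
top housing (array([634.3, -26.7]), array([133.3, 275.7]), 5.3, 2389) [618.8 -30.1  50.1]
top block (array([635.3, -35.4]), array([ 86.4, 246.2]), 5.3, 1930) [632.8 -30.7  70.2]
top dialbar (array([618.6, 145.2]), array([10.6, 38.3]), 13.0, 76) [618.  144.7 125.7]
top reg (array([ 483.5, -317.1]), array([252.,  96.]), 81.4, 1915) [ 485.2 -286.7   19.9]
top fin (array([ 481.4, -327.4]), array([11.3, 34. ]), 80.3, 72) [ 480.8 -327.3   79. ]
top roof (array([ 481.9, -327.6]), array([65.3, 86.4]), 81.6, 796) [ 480.4 -324.8   62.2]
pot ((411.02777099609375, 318.07244873046875), 18.258975982666016) 160
pot ((514.1466674804688, 236.76881408691406), 17.466548919677734) 155
pot ((504.45623779296875, 320.71282958984375), 17.377511978149414) 159
scene bar 
[... 1899 characters left out ...]
[659, -354, 2], 0.29)]
manifold top []
manifold top [([420, 15, 19], 0.82), ([634, -34, 91], 0.5)]
knob_axis scene [([480, -348, 40], 0.83), ([633, -34, 0], 0.49)]
knob_axis scene [([480, -348, 42], 0.64)]
knob_axis top [([479, -344, 43], 0.84), ([645, 407, 0], 0.37)]
knob_axis top [([454, 378, -1], 0.23)]
regulator scene [([477, -328, 2], 0.77)]
regulator scene [([476, -332, 3], 0.92), ([619, 142, 118], 0.45)]
regulator top [([484, -335, -2], 0.76)]
regulator top [([484, -335, 2], 0.64)]
lock_fin scene [([483, -330, 77], 0.62)]
lock_fin scene [([486, -333, 76], 0.65)]
lock_fin top [([480, -328, 78], 0.86)]
lock_fin top [([482, -328, 77], 0.86), ([634, -31, 2], 0.69), ([656, -356, -2], 0.3)]
```

View pics/c1.png

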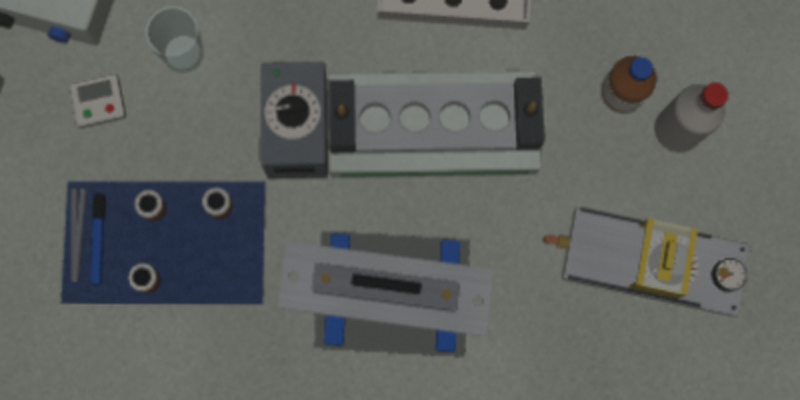

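The crop matches the networks' fixes: wells at x 375–495 and y 117, dial bar pointing left with its red mark at (294,88), cover over the knob at (668,258). I'll measure the wells and work out the first moves.

```bash
cat >> h.py <<'E'
def wells():
    out=[]
    for cam in ('top','scene'):
        im,d=ctrl.get_image(cam); X=cloud(cam,d); o=np.array(ctrl.camera_model(cam)['origin'])
        k=(0.0700-o[2])/(X[...,2]-o[2]); Q=o+(X-o)*k[...,None]
        for t in (75,25,-25,-75):
            c=np.array([635,-35])+t*np.array([-.087,.996]); 
            m=near(Q,c/1000,.024,.06,.08)&(X[...,2]<.0665)
            P=Q[m][:,:2]*1000; 
            if len(P)>5: (e,s,a)=cv2.minAreaRect(P.astype(np.float32)); out.append((cam,t,c.round(1),P.mean(0).round(1),np.round(e,1),np.round(s,1)))
    for o in out: print(*o)
E
python3 - <<'E'
from h import *
wells(); go(500,-250,260,0); 
E
```

```text
top 75 [628.5  39.7] [627.1  43.8] [626.4  42. ] [43.1 36. ]
top 25 [632.8 -10.1] [632.3  -5.5] [632.3  -5.5] [37.4 38.6]
top -25 [637.2 -59.9] [637.2 -55.6] [636.8 -55.9] [43.3 39.1]
top -75 [ 641.5 -109.7] [ 641.8 -105.3] [ 642.6 -108.6] [38.9 42.7]
scene 75 [628.5  39.7] [631.3  43.3] [631.   43.5] [34.8 37.6]
scene 25 [632.8 -10.1] [636.1  -6.1] [635.5  -6. ] [37.1 36.3]
scene -25 [637.2 -59.9] [640.3 -55.8] [639.6 -56.7] [36.5 37.5]
scene -75 [ 641.5 -109.7] [ 644.7 -105.5] [ 642.4 -106.3] [37. 37.]Traceback (most recent call last):
  File "<stdin>", line 2, in <module>
  File "h.py", line 29, in go
    print('t',round(s['time'],2),'pos',p.round(1),'ytool',a.round(1),'tilt',M[:2,2].round(4),'-> tx ty tz',d.round(1),'turn',t, 'q7',s['joint_positions'][6].round(2),'F',s['ft_force'].round(1),'w',(s['grip_width']*87).round(1),'gf',round(s['grip_force'],1))
                                                                                                                                                                                                     ^^^^^^^^^^^^^^^^^^^^^^^^^^
AttributeError: 'float' object has no attribute 'round'
```

```bash
sed -i "s/(s\['grip_width'\]\*87).round(1)/round(s['grip_width']*87,1)/" h.py
python3 -c "
from h import *
go(500,-250,260,0)"
```

```text
t 4.75 pos [ 193.2 -620.7  241.6] ytool -72.7 tilt [ 0.     -0.0001] -> tx ty tz [ 403.1 -262.7  -18.4] turn -14.54252956004152 q7 -0.06 F [-0.4  0.1  0.4] w 87.3 gf 0.0
```

```bash
python3 -m crank '[{"tx":403,"ty":-263,"tz":-18,"turn":-14.5},{"tx":403,"ty":-263,"tz":-18,"turn":-14.5},{"tx":403,"ty":-263,"tz":-18,"turn":-14.5},{"tx":403,"ty":-263,"tz":-18,"turn":-14.5},{"tx":403,"ty":-263,"tz":-18,"turn":-14.5}]' 60 15
python3 -c "
from h import *
go(500,-120,240,0)
go(514.4,235,200,0)"
```

```text
time: 5.38
position: [0.3933, -0.3783, 0.2537]
tool_rot: [2.551, 1.832, -0.0]
ft_force: [0.3, -0.1, 1.0]
grip_width: 0.694
grip_force: 0.0
t 5.38 pos [ 393.3 -378.3  253.7] ytool -18.6 tilt [ 0.0005 -0.001 ] -> tx ty tz [278.9  18.5  13.5] turn -3.7290789791796954 q7 0.36 F [ 0.3 -0.1  1. ] w 60.4 gf 0.0
t 5.38 pos [ 393.3 -378.3  253.7] ytool -18.6 tilt [ 0.0005 -0.001 ] -> tx ty tz [619.9 -81.4  53.1] turn -3.7290789791796954 q7 0.36 F [ 0.3 -0.1  1. ] w 60.4 gf 0.0
```

```bash
python3 -m crank '[{"tx":300,"ty":0,"tz":14,"turn":-3.7},{"tx":300,"ty":0,"tz":14,"turn":-3.7},{"tx":300,"ty":0,"tz":14,"turn":-3.7},{"tx":300,"ty":0,"tz":14,"turn":-3.7},{"tx":300,"ty":0,"tz":14,"turn":-3.7}]'
python3 -c "
from h import *
go(514.4,235,150,0)"
```

```text
time: 6.0
position: [0.4903, -0.0936, 0.2396]
tool_rot: [2.228, 2.213, 0.0]
ft_force: [0.1, -0.7, 0.5]
grip_width: 0.689
grip_force: 0.0
t 6.0 pos [490.3 -93.6 239.6] ytool -0.4 tilt [ 0.0011 -0.0007] -> tx ty tz [328.8  21.7  89.4] turn -0.0792195987972093 q7 0.12 F [ 0.1 -0.7  0.5] w 59.9 gf 0.0
```

```bash
python3 -m crank '[{"tx":60,"ty":4},{"tx":120,"ty":8,"tz":20},{"tx":180,"ty":12,"tz":40},{"tx":240,"ty":16,"tz":60},{"tx":295,"ty":20,"tz":80}]'
python3 -c "
from h import *
go(514.4,235,43,0)"
```

```text
t 6.0 pos [490.3 -93.6 239.6] ytool -0.4 tilt [ 0.0011 -0.0007] -> tx ty tz [328.8  21.6 196.4] turn -0.0792195987972093 q7 0.12 F [ 0.1 -0.7  0.5] w 59.9 gf 0.0$[0]: bad value
```

```bash
python3 -m crank '[{"tx":60,"ty":4,"tz":0,"turn":0},{"tx":120,"ty":8,"tz":20,"turn":0},{"tx":180,"ty":12,"tz":40,"turn":0},{"tx":240,"ty":16,"tz":60,"turn":0},{"tx":295,"ty":20,"tz":80,"turn":0}]'
python3 -c "
from h import *
go(514.4,235,43,0)"
```

```text
time: 6.62
position: [0.5127, 0.2001, 0.1591]
tool_rot: [2.231, 2.21, 0.001]
ft_force: [0.1, -0.7, -0.7]
grip_width: 0.69
grip_force: 0.0
t 6.62 pos [512.7 200.1 159.1] ytool -0.5 tilt [ 0.0017 -0.0004] -> tx ty tz [ 35.    1.2 116.1] turn -0.10769235896756016 q7 -0.61 F [ 0.1 -0.7 -0.7] w 60.0 gf 0.0
```

```bash
python3 -m crank '[{"tx":35,"ty":1,"tz":20,"turn":0},{"tx":35,"ty":1,"tz":70,"turn":0},{"tx":35,"ty":1,"tz":100,"turn":0},{"tx":35,"ty":1,"tz":116,"turn":0},{"tx":35,"ty":1,"tz":116,"turn":0}]'
python3 -c "
from h import *
go(514.4,235,43,0)"
python3 -m crank '[{"tx":0,"ty":0,"tz":0,"turn":0},{"tx":0,"ty":0,"tz":0,"turn":0},{"tx":0,"ty":0,"tz":0,"turn":0}]' 20 12
```

```text
time: 7.25
position: [0.5133, 0.2332, 0.0427]
tool_rot: [-2.231, -2.211, 0.002]
ft_force: [-0.1, -0.0, 0.5]
grip_width: 0.691
grip_force: 0.0
t 7.25 pos [513.3 233.2  42.7] ytool -0.5 tilt [-0.0014 -0.0004] -> tx ty tz [ 1.8  1.1 -0.3] turn -0.10159032240015904 q7 -0.78 F [-0.1 -0.   0.5] w 60.2 gf 0.0
time: 7.62
position: [0.5142, 0.2336, 0.0441]
tool_rot: [2.231, 2.211, 0.002]
ft_force: [-0.7, 0.9, 0.2]
grip_width: 0.432
grip_force: 0.0
```

```bash
python3 -m crank '[{"tx":0,"ty":0,"tz":0,"turn":0},{"tx":0,"ty":0,"tz":0,"turn":0},{"tx":0,"ty":0,"tz":-20,"turn":0},{"tx":0,"ty":0,"tz":-60,"turn":0},{"tx":0,"ty":0,"tz":-100,"turn":0}]' 
python3 -c "
from h import *
go(628.6,43.7,145,5.3)"
```

```text
time: 8.25
position: [0.5133, 0.2337, 0.145]
tool_rot: [-2.23, -2.212, 0.0]
ft_force: [0.1, 0.1, -0.1]
grip_width: 0.389
grip_force: 12.0
t 8.25 pos [513.3 233.7 145. ] ytool -0.5 tilt [-0.0003  0.0002] -> tx ty tz [-1.891e+02  1.169e+02 -1.000e-01] turn -1.1523145567816244 q7 -0.69 F [ 0.1  0.1 -0.1] w 33.8 gf 12.0
```

```bash
python3 -m crank '[{"tx":-30,"ty":18,"tz":-40,"turn":-0.2},{"tx":-80,"ty":50,"tz":-40,"turn":-1.1},{"tx":-130,"ty":85,"tz":-40,"turn":-1.1},{"tx":-180,"ty":112,"tz":-40,"turn":-1.1},{"tx":-189,"ty":117,"tz":-30,"turn":-1.1}]' 
python3 -m crank '[{"tx":0,"ty":0,"tz":0,"turn":0},{"tx":0,"ty":0,"tz":0,"turn":0}]' 
python3 -c "
from h import *
for i in range(3): go(628.6,43.7,92,5.3); ctrl.get_image('top')"
```

```text
time: 8.88
position: [0.6313, 0.0374, 0.1741]
tool_rot: [2.13, 2.306, 0.0]
ft_force: [-1.7, 0.1, -0.8]
grip_width: 0.389
grip_force: 12.0
time: 9.12
position: [0.6283, 0.0462, 0.1739]
tool_rot: [-2.118, -2.319, -0.001]
ft_force: [-0.2, 0.3, -0.4]
grip_width: 0.386
grip_force: 12.0
t 9.12 pos [628.3  46.2 173.9] ytool 5.2 tilt [0.0001 0.0011] -> tx ty tz [-2.6  0.1 81.9] turn -0.020813664377715212 q7 -0.25 F [-0.2  0.3 -0.4] w 33.6 gf 12.0
t 9.18 pos [628.4  46.2 174. ] ytool 5.2 tilt [0.0005 0.0008] -> tx ty tz [-2.5 -0.  82. ] turn -0.01792101200300067 q7 -0.25 F [-0.1  1.1 -1.1] w 33.7 gf 12.0
t 9.22 pos [628.5  45.9 174. ] ytool 5.2 tilt [0.0007 0.0004] -> tx ty tz [-2.3 -0.1 82. ] turn -0.01983815584011097 q7 -0.25 F [ 0.2 -0.2 -0.6] w 33.4 gf 12.0
```

```bash
python3 -m crank '[{"tx":-2,"ty":0,"tz":30,"turn":0},{"tx":-2,"ty":0,"tz":50,"turn":0},{"tx":-2,"ty":0,"tz":55,"turn":0},{"tx":-2,"ty":0,"tz":60,"turn":0},{"tx":-2,"ty":0,"tz":65,"turn":0}]' 
python3 -m crank '[{"tx":0,"ty":0,"tz":5,"turn":0},{"tx":0,"ty":0,"tz":10,"turn":0},{"tx":0,"ty":0,"tz":14,"turn":0},{"tx":0,"ty":0,"tz":16,"turn":0},{"tx":0,"ty":0,"tz":16,"turn":0}]' 
python3 -c "
from h import *
go(628.6,43.7,92,5.3); im,d=save('scene','s2.png');cv2.imwrite('pics/c2.png',cv2.resize(cv2.imread('pics/s2.png')[170:290,150:350],(800,480),interpolation=cv2.INTER_CUBIC))"
```

```text
time: 9.9
position: [0.6297, 0.0418, 0.1087]
tool_rot: [2.121, 2.316, 0.002]
ft_force: [0.3, -0.5, -1.5]
grip_width: 0.385
grip_force: 12.0
time: 10.52
position: [0.6292, 0.0415, 0.0922]
tool_rot: [2.122, 2.316, 0.0]
ft_force: [0.6, 0.3, -0.5]
grip_width: 0.394
grip_force: 12.0
t 10.53 pos [629.2  41.5  92.2] ytool 5.0 tilt [ 0.0001 -0.0001] -> tx ty tz [ 2.2 -0.4  0.2] turn -0.05899380730604094 q7 -0.29 F [ 0.6  0.3 -0.5] w 34.3 gf 12.0
```

View pics/c2.png

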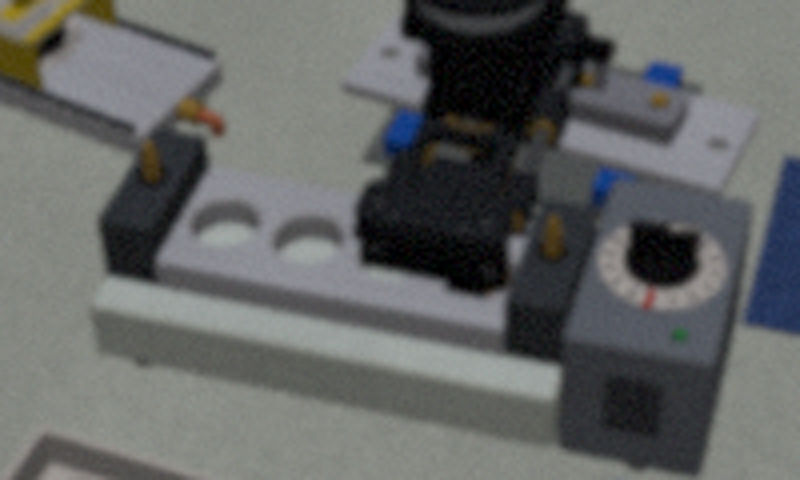

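The gripper is down at the leftmost-y well (around 430,240) with no contact force, so the pot is in the well. Releasing it and going for the next.

```bash
python3 -m crank '[{"tx":0,"ty":0,"tz":0,"turn":0},{"tx":0,"ty":0,"tz":0,"turn":0},{"tx":0,"ty":0,"tz":-15,"turn":0},{"tx":0,"ty":0,"tz":-50,"turn":0},{"tx":0,"ty":0,"tz":-85,"turn":0}]' 56
python3 -c "
from h import *
go(504.7,320.6,150,0)"
```

```text
time: 11.2
position: [0.6293, 0.0417, 0.1792]
tool_rot: [2.122, 2.316, 0.001]
ft_force: [1.4, 0.1, 0.3]
grip_width: 0.641
grip_force: 0.0
t 11.2 pos [629.3  41.7 179.2] ytool 5.0 tilt [0.0006 0.0001] -> tx ty tz [288.7 -99.7  29.2] turn 1.0044776828116881 q7 -0.24 F [1.4 0.1 0.3] w 55.8 gf 0.0
```

```bash
python3 -m crank '[{"tx":60,"ty":-20,"tz":0,"turn":0.3},{"tx":120,"ty":-41,"tz":0,"turn":1},{"tx":175,"ty":-61,"tz":0,"turn":1},{"tx":230,"ty":-80,"tz":5,"turn":1},{"tx":289,"ty":-100,"tz":20,"turn":1}]' 
python3 -c "
from h import *
im,d=ctrl.get_image('top'); X=cloud('top',d)
for cc in [(.41,.318),(.503,.321),(.6286,.043)]:
    z=(.028,.05) if cc[0]<.6 else (.078,.1)
    P=X[near(X,cc,.03,*z)]
    if len(P)>5: print('pot',cv2.minEnclosingCircle((P[:,:2]*1000).astype(np.float32)),np.median(P[:,2]),len(P))
go(504.7,320.6,43,0)"
```

```text
time: 11.82
position: [0.5052, 0.3212, 0.1596]
tool_rot: [2.221, 2.219, 0.005]
ft_force: [0.1, -0.1, -0.5]
grip_width: 0.645
grip_force: 0.0
pot ((627.18212890625, 50.65251541137695), 22.22054100036621) 0.08836444954961242 158
t 11.88 pos [497.3 330.8 157.9] ytool 0.7 tilt [-0.0024  0.007 ] -> tx ty tz [-11.1   7.6 114.8] turn 0.13521738576797304 q7 -0.86 F [-5.3  5.1  0.3] w 55.9 gf 0.0
```

```bash
python3 -m crank '[{"tx":0,"ty":0,"tz":0,"turn":0},{"tx":0,"ty":0,"tz":0,"turn":0}]' | head -2
python3 -c "
from h import *
go(504.7,320.6,43,0)"
```

```text
time: 12.12
position: [0.506, 0.3183, 0.1582]
t 12.12 pos [506.  318.3 158.2] ytool -0.1 tilt [ 0.0013 -0.0006] -> tx ty tz [  2.4  -1.5 115.2] turn -0.014977482117694762 q7 -0.85 F [-0.  -0.4 -0.5] w 55.7 gf 0.0
```

```bash
python3 -m crank '[{"tx":1,"ty":-1,"tz":40,"turn":0},{"tx":1,"ty":-1,"tz":80,"turn":0},{"tx":1,"ty":-1,"tz":105,"turn":0},{"tx":1,"ty":-1,"tz":115,"turn":0},{"tx":1,"ty":-1,"tz":115,"turn":0}]'
python3 -m crank '[{"tx":0,"ty":0,"tz":0,"turn":0},{"tx":0,"ty":0,"tz":0,"turn":0},{"tx":0,"ty":0,"tz":0,"turn":0},{"tx":0,"ty":0,"tz":0,"turn":0},{"tx":0,"ty":0,"tz":0,"turn":0}]' 20 12
python3 -c "
from h import *
go(504.7,320.6,43,0)"
python3 -m crank '[{"tx":0,"ty":0,"tz":-30,"turn":0},{"tx":0,"ty":0,"tz":-80,"turn":0},{"tx":0,"ty":0,"tz":-130,"turn":0},{"tx":0,"ty":0,"tz":-140,"turn":0},{"tx":0,"ty":0,"tz":-140,"turn":0}]' | tail -2
python3 -c "
from h import *
go(633.2,-6.1,180,5.3)"
```

```text
time: 12.75
position: [0.5048, 0.3192, 0.0427]
tool_rot: [2.223, 2.219, -0.001]
ft_force: [0.7, -0.3, -0.1]
grip_width: 0.646
grip_force: 0.0
time: 13.38
position: [0.5043, 0.3205, 0.0432]
tool_rot: [2.221, 2.221, 0.001]
ft_force: [-0.3, -0.6, 5.4]
grip_width: 0.387
grip_force: 12.0
t 13.38 pos [504.3 320.5  43.2] ytool 0.0 tilt [0.0009 0.0002] -> tx ty tz [0.1 0.4 0.2] turn 0.002171256191655857 q7 -0.93 F [-0.3 -0.6  5.4] w 33.7 gf 12.0
grip_width: 0.388
grip_force: 12.0
t 14.0 pos [504.  320.1 182.4] ytool 0.0 tilt [ 0.0004 -0.0003] -> tx ty tz [-326.2  129.2    2.5] turn -1.0596878432170371 q7 -0.84 F [-0.7  0.  -0.5] w 33.7 gf 12.0
```

```bash
python3 -m crank '[{"tx":-50,"ty":20,"tz":0,"turn":0},{"tx":-105,"ty":42,"tz":0,"turn":-1},{"tx":-160,"ty":63,"tz":0,"turn":-1},{"tx":-215,"ty":85,"tz":0,"turn":-1},{"tx":-270,"ty":107,"tz":0,"turn":-1}]' |head -1
python3 -c "
from h import *
go(633.2,-6.1,180,5.3)"
```

```text
time: 14.62
t 14.62 pos [610.1  48.  179.9] ytool 5.0 tilt [-0.0038 -0.0003] -> tx ty tz [-55.9  18.2  -0.1] turn -0.05931087053647559 q7 -0.25 F [ 0.3 -0.  -0.8] w 33.7 gf 12.0
```

```bash
python3 -m crank '[{"tx":-40,"ty":13,"tz":0,"turn":0},{"tx":-57,"ty":18,"tz":0,"turn":0},{"tx":-57,"ty":18,"tz":20,"turn":0},{"tx":-57,"ty":18,"tz":30,"turn":0},{"tx":-57,"ty":18,"tz":30,"turn":0}]' |head -1
python3 -c "
from h import *
go(633.2,-6.1,92,5.3)"
```

```text
time: 15.25
t 15.25 pos [632.3  -2.4 150.9] ytool 5.2 tilt [-0.0031  0.0007] -> tx ty tz [-3.9  0.8 58.9] turn -0.014986268216961206 q7 -0.18 F [ 0.2 -0.3 -0.2] w 33.6 gf 12.0
```

```bash
python3 -m crank '[{"tx":-2,"ty":0.5,"tz":25,"turn":0},{"tx":-2,"ty":0.5,"tz":32,"turn":0},{"tx":-2,"ty":0.5,"tz":38,"turn":0},{"tx":-2,"ty":0.5,"tz":43,"turn":0},{"tx":-2,"ty":0.5,"tz":43,"turn":0}]'
python3 -c "
from h import *
go(633.2,-6.1,92,5.3)"
```

```text
time: 15.88
position: [0.6345, -0.0068, 0.1096]
tool_rot: [2.122, 2.316, -0.0]
ft_force: [-0.2, -0.2, -0.2]
grip_width: 0.385
grip_force: 12.0
t 15.88 pos [634.5  -6.8 109.6] ytool 5.0 tilt [-0.     -0.0001] -> tx ty tz [ 0.8 -1.3 17.6] turn -0.057796403514444705 q7 -0.2 F [-0.2 -0.2 -0.2] w 33.5 gf 12.0
```

```bash
python3 -m crank '[{"tx":0,"ty":-0.5,"tz":5,"turn":0},{"tx":0,"ty":-0.5,"tz":10,"turn":0},{"tx":0,"ty":-0.5,"tz":14,"turn":0},{"tx":0,"ty":-0.5,"tz":17,"turn":0},{"tx":0,"ty":-0.5,"tz":17,"turn":0}]'
python3 -m crank '[{"tx":0,"ty":0,"tz":0,"turn":0},{"tx":0,"ty":0,"tz":0,"turn":0},{"tx":0,"ty":0,"tz":-15,"turn":0},{"tx":0,"ty":0,"tz":-50,"turn":0},{"tx":0,"ty":0,"tz":-85,"turn":0}]' 56
python3 -c "
from h import *
go(411.5,317.2,150,0)"
```

```text
time: 16.5
position: [0.6339, -0.0069, 0.0922]
tool_rot: [-2.122, -2.316, 0.001]
ft_force: [0.1, -0.1, -0.3]
grip_width: 0.384
grip_force: 12.0
time: 17.12
position: [0.6342, -0.0067, 0.1796]
tool_rot: [2.122, 2.316, 0.001]
ft_force: [0.4, -0.6, -0.5]
grip_width: 0.641
grip_force: 0.0
t 17.12 pos [634.2  -6.7 179.6] ytool 5.0 tilt [0.0007 0.0001] -> tx ty tz [ 342.2 -193.5   29.5] turn 1.0035805061170322 q7 -0.16 F [ 0.4 -0.6 -0.5] w 55.7 gf 0.0
```

```bash
python3 -m crank '[{"tx":50,"ty":-28,"tz":0,"turn":0.3},{"tx":100,"ty":-56,"tz":0,"turn":1},{"tx":150,"ty":-85,"tz":0,"turn":1},{"tx":200,"ty":-113,"tz":0,"turn":1},{"tx":250,"ty":-141,"tz":0,"turn":1}]'|head -1
python3 -m crank '[{"tx":40,"ty":-22,"tz":0,"turn":0},{"tx":79,"ty":-57,"tz":15,"turn":0},{"tx":82,"ty":-60,"tz":30,"turn":0},{"tx":82,"ty":-60,"tz":30,"turn":0},{"tx":82,"ty":-60,"tz":30,"turn":0}]'|head -1
python3 -c "
from h import *
im,d=ctrl.get_image('top'); X=cloud('top',d)
for cc in [(.41,.318),(.6286,.043),(.633,-.006)]:
    z=(.028,.05) if cc[0]<.6 else (.078,.092)
    P=X[near(X,cc,.025,*z)]
    if len(P)>5: print('pot',cv2.minEnclosingCircle((P[:,:2]*1000).astype(np.float32)),np.median(P[:,2]),len(P))
marks('pot0',1)
go(411.5,317.2,43,0)"
```

```text
time: 17.75
time: 18.38
pot ((627.32373046875, 44.65175247192383), 17.02101707458496) 0.08794955786155767 132
pot ((632.4923095703125, -6.117119312286377), 17.942720413208008) 0.08799172583910697 146
pot0 scene [([636, -7, 53], 0.74), ([413, 319, 2], 0.65), ([628, 39, 48], 0.47)]
pot0 top [([628, 41, 48], 0.76), ([632, -7, 48], 0.65)]
t 18.62 pos [412.6 311.3 147.9] ytool -0.1 tilt [0.0005 0.0001] -> tx ty tz [  5.9  -1.1 104.9] turn -0.018062271440493306 q7 -0.86 F [ 0.2  0.3 -0.1] w 55.9 gf 0.0
```

```bash
python3 -m crank '[{"tx":5.5,"ty":-0.5,"tz":40,"turn":0},{"tx":5.5,"ty":-0.5,"tz":80,"turn":0},{"tx":5.5,"ty":-0.5,"tz":95,"turn":0},{"tx":5.5,"ty":-0.5,"tz":105,"turn":0},{"tx":5.5,"ty":-0.5,"tz":105,"turn":0}]'
python3 -m crank '[{"tx":0,"ty":0,"tz":0,"turn":0},{"tx":0,"ty":0,"tz":0,"turn":0},{"tx":0,"ty":0,"tz":0,"turn":0},{"tx":0,"ty":0,"tz":0,"turn":0},{"tx":0,"ty":0,"tz":0,"turn":0}]' 20 12
python3 -c "
from h import *
go(411.5,317.2,43,0)"
python3 -m crank '[{"tx":0,"ty":0,"tz":-30,"turn":0},{"tx":0,"ty":0,"tz":-80,"turn":0},{"tx":0,"ty":0,"tz":-130,"turn":0},{"tx":0,"ty":0,"tz":-140,"turn":0},{"tx":0,"ty":0,"tz":-140,"turn":0}]' | tail -2
python3 -c "
from h import *
go(637.8,-55.9,180,5.3)"
```

```text
time: 19.25
position: [0.4116, 0.3175, 0.0429]
tool_rot: [2.221, 2.221, 0.001]
ft_force: [-0.6, 0.1, -0.3]
grip_width: 0.642
grip_force: 0.0
time: 19.88
position: [0.4116, 0.3175, 0.043]
tool_rot: [2.221, 2.221, 0.001]
ft_force: [-0.3, -0.7, 5.4]
grip_width: 0.385
grip_force: 12.0
t 19.88 pos [411.6 317.5  43. ] ytool 0.0 tilt [ 0.0007 -0.    ] -> tx ty tz [-0.3 -0.1  0. ] turn 0.0004503423080876701 q7 -1.0 F [-0.3 -0.7  5.4] w 33.5 gf 12.0
grip_width: 0.389
grip_force: 12.0
t 20.5 pos [411.4 317.  182.4] ytool -0.0 tilt [ 0.0006 -0.0005] -> tx ty tz [-372.9  226.5    2.7] turn -1.0633549876882 q7 -0.85 F [ 0.  -0.  -0.3] w 33.8 gf 12.0
```

```bash
python3 -m crank '[{"tx":-50,"ty":30,"tz":0,"turn":0},{"tx":-100,"ty":61,"tz":0,"turn":-1},{"tx":-150,"ty":91,"tz":0,"turn":-1},{"tx":-200,"ty":121,"tz":0,"turn":-1},{"tx":-250,"ty":152,"tz":0,"turn":-1}]' |head -1
python3 -m crank '[{"tx":-50,"ty":24,"tz":0,"turn":0},{"tx":-100,"ty":48,"tz":0,"turn":0},{"tx":-129,"ty":63,"tz":0,"turn":0},{"tx":-129,"ty":63,"tz":10,"turn":0},{"tx":-129,"ty":63,"tz":10,"turn":0}]' |head -1
python3 -m crank '[{"tx":0,"ty":0,"tz":0,"turn":0},{"tx":0,"ty":0,"tz":0,"turn":0}]'|head -1
python3 -c "
from h import *
go(637.8,-55.9,92,5.3)"
```

```text
time: 21.12
time: 21.75
time: 22.0
t 22.0 pos [637.1 -54.4 172.9] ytool 5.1 tilt [ 0.0003 -0.0003] -> tx ty tz [-1.5  0.5 80.9] turn -0.036699345987315724 q7 -0.09 F [ 0.4 -0.1 -0.4] w 33.8 gf 12.0
```

```bash
python3 -m crank '[{"tx":-2,"ty":0,"tz":30,"turn":0},{"tx":-2,"ty":0,"tz":52,"turn":0},{"tx":-2,"ty":0,"tz":57,"turn":0},{"tx":-2,"ty":0,"tz":62,"turn":0},{"tx":-2,"ty":0,"tz":66,"turn":0}]' | sed -n 2,4p
python3 -m crank '[{"tx":0,"ty":0,"tz":5,"turn":0},{"tx":0,"ty":0,"tz":9,"turn":0},{"tx":0,"ty":0,"tz":12,"turn":0},{"tx":0,"ty":0,"tz":15,"turn":0},{"tx":0,"ty":0,"tz":15,"turn":0}]' 
python3 -m crank '[{"tx":0,"ty":0,"tz":0,"turn":0},{"tx":0,"ty":0,"tz":0,"turn":0},{"tx":0,"ty":0,"tz":-15,"turn":0},{"tx":0,"ty":0,"tz":-50,"turn":0},{"tx":0,"ty":0,"tz":-85,"turn":0}]' 45
python3 -c "
from h import *
go(422.3,15,150,-3.5)"
```

```text
position: [0.638, -0.0575, 0.1071]
tool_rot: [2.121, 2.316, 0.001]
ft_force: [0.6, 0.1, -0.3]
time: 23.25
position: [0.6374, -0.0577, 0.0914]
tool_rot: [-2.122, -2.316, 0.0]
ft_force: [0.4, -0.7, -1.0]
grip_width: 0.385
grip_force: 12.0
time: 23.88
position: [0.6376, -0.0575, 0.1786]
tool_rot: [2.122, 2.316, 0.001]
ft_force: [-0.2, -0.1, 0.2]
grip_width: 0.521
grip_force: 0.0
t 23.88 pos [637.6 -57.5 178.6] ytool 5.0 tilt [0.0007 0.    ] -> tx ty tz [  91.1 -208.2   28.4] turn 1.704429128935891 q7 -0.08 F [-0.2 -0.1  0.2] w 45.4 gf 0.0
```

```bash
cat >> h.py <<'E'
def bar(c0=(.42,.013),z0=.074,z1=.095):
    for c in ('top','scene'):
        im,d=ctrl.get_image(c); X=cloud(c,d)
        for n,r,a,b in (('bar',.07,z0,z1),('box',.12,z0-.032,z0-.018)):
            P=X[near(X,c0,r,a,b)]
            if len(P)>5: print(c,n,rect(P),(np.median(P,0)*1000).round(1))
E
python3 -m crank '[{"tx":20,"ty":-60,"tz":0,"turn":0.5},{"tx":40,"ty":-100,"tz":0,"turn":1.7},{"tx":50,"ty":-120,"tz":0,"turn":1.7},{"tx":50,"ty":-120,"tz":0,"turn":1.7}]' | sed -n 2,4p
python3 - <<'E'
from h import *
bar(); marks('manifold',1); marks('pot0',1)
go(422.3,15,150,-3.6)
E
```

```text
position: [0.5131, -0.0178, 0.1779]
tool_rot: [2.284, 2.152, -0.001]
ft_force: [1.6, -1.4, 0.1]
top bar (array([422.7,  29.2]), array([54.5, 14.5]), 85.6, 142) [422.1  29.5  84.5]
top box (array([424.1,  52.8]), array([106.6,  36.5]), 86.0, 478) [420.6  65.2  48.5]
scene bar (array([422.3,  14. ]), array([83.8, 19.9]), 89.3, 192) [425.   15.8  81.5]
scene box (array([421.6,  15. ]), array([179.4,  41. ]), 86.8, 650) [425.9  18.1  47.3]
manifold scene [([424, 14, 19], 0.7)]
manifold top [([421, 13, 19], 0.77)]
pot0 scene [([635, -6, 55], 0.79), ([638, -56, 48], 0.61), ([628, 42, 50], 0.6)]
pot0 top [([629, 42, 47], 0.6)]
t 24.88 pos [513.8 -18.3 176.4] ytool -3.5 tilt [-0.0004  0.0007] -> tx ty tz [ 27.6 -93.4  26.4] turn 0.021205196946326055 q7 -0.16 F [ 0.7  0.5 -0.2] w 44.7 gf 0.0
```

Manifold unchanged. Move above its bar and go down.

```bash
python3 -m crank '[{"tx":14,"ty":-46,"tz":0,"turn":0},{"tx":27.5,"ty":-92,"tz":0,"turn":0},{"tx":27.5,"ty":-93,"tz":20,"turn":0},{"tx":27.5,"ty":-93,"tz":45,"turn":0},{"tx":27.5,"ty":-93,"tz":45,"turn":0}]' | sed -n 2,4p
python3 -c "
from h import *
go(422.3,15,79,-3.6)"
```

```text
position: [0.421, 0.0149, 0.1304]
tool_rot: [-2.286, -2.151, 0.003]
ft_force: [0.5, -0.5, -0.3]
t 25.5 pos [421.   14.9 130.4] ytool -3.5 tilt [-0.0033  0.0006] -> tx ty tz [ 0.1  1.4 51.4] turn 0.02737662112654391 q7 -0.09 F [ 0.5 -0.5 -0.3] w 45.0 gf 0.0
```

```bash
python3 -m crank '[{"tx":0,"ty":1,"tz":20,"turn":0},{"tx":0,"ty":1,"tz":40,"turn":0},{"tx":0,"ty":1,"tz":51,"turn":0},{"tx":0,"ty":1,"tz":51,"turn":0}]' | sed -n 2,4p
python3 -m crank '[{"tx":0,"ty":0,"tz":0,"turn":0},{"tx":0,"ty":0,"tz":0,"turn":0},{"tx":0,"ty":0,"tz":0,"turn":0},{"tx":0,"ty":0,"tz":0,"turn":0},{"tx":0,"ty":0,"tz":0,"turn":0}]' 8 45
python3 -c "
from h import *
go(422.3,15,79,-3.6)"
```

```text
position: [0.4233, 0.0149, 0.0805]
tool_rot: [-2.287, -2.152, 0.0]
ft_force: [0.1, 0.8, 1.0]
time: 26.62
position: [0.4227, 0.0147, 0.0806]
tool_rot: [-2.288, -2.152, 0.002]
ft_force: [-3.4, 0.1, 4.9]
grip_width: 0.154
grip_force: 45.0
t 26.62 pos [422.7  14.7  80.6] ytool -3.5 tilt [-0.0017 -0.0004] -> tx ty tz [ 0.3 -0.4  1.6] turn 0.021058683111056097 q7 -0.17 F [-3.4  0.1  4.9] w 13.4 gf 45.0
```

```bash
python3 -m crank '[{"tx":0,"ty":0,"tz":-15,"turn":0},{"tx":0,"ty":0,"tz":-45,"turn":0},{"tx":0,"ty":0,"tz":-80,"turn":0},{"tx":0,"ty":0,"tz":-120,"turn":0},{"tx":0,"ty":0,"tz":-145,"turn":0}]'
python3 -c "
from h import *
go(635.5,-31,225,5.3)"
```

```text
time: 27.25
position: [0.4241, 0.015, 0.2279]
tool_rot: [2.285, 2.151, 0.003]
ft_force: [-0.2, -0.9, -5.5]
grip_width: 0.154
grip_force: 45.0
t 27.25 pos [424.1  15.  227.9] ytool -3.5 tilt [ 0.0033 -0.001 ] -> tx ty tz [-33.2 213.7   3.6] turn -1.7514017603183731 q7 0.0 F [-0.2 -0.9 -5.5] w 13.4 gf 45.0
```

```bash
python3 -m crank '[{"tx":-5,"ty":35,"tz":0,"turn":-0.4},{"tx":-12,"ty":80,"tz":0,"turn":-1},{"tx":-20,"ty":130,"tz":0,"turn":-1.75},{"tx":-28,"ty":180,"tz":0,"turn":-1.75},{"tx":-33,"ty":212,"tz":0,"turn":-1.75}]'|sed -n 2,4p
python3 -m crank '[{"tx":0,"ty":0,"tz":10,"turn":0},{"tx":0,"ty":0,"tz":20,"turn":0},{"tx":0,"ty":0,"tz":25,"turn":0},{"tx":0,"ty":0,"tz":25,"turn":0}]'|sed -n 2,4p
cat >> h.py <<'E'
def onplane(cam,px,z):
    m=ctrl.camera_model(cam); K=np.array(m['intrinsics'],float)
    n=cv2.undistortPoints(np.array(px,float).reshape(-1,1,2),K,np.array(m['dist_coeffs'],float)).reshape(-1,2)
    r=np.c_[n,np.ones(len(n))]@R.from_rotvec(m['orientation']).as_matrix().T; o=np.array(m['origin'])
    return (o+r*((z-o[2])/r[:,2])[:,None])*1000
def proj(cam,P):
    m=ctrl.camera_model(cam); Rm=R.from_rotvec(m['orientation']).as_matrix().T; t=-Rm@np.array(m['origin'])
    return cv2.projectPoints(np.array(P,float)/1000,cv2.Rodrigues(Rm)[0],t,np.array(m['intrinsics'],float),np.array(m['dist_coeffs'],float))[0].reshape(-1,2)
E
python3 - <<'E'
from h import *
go(635.5,-31,225,5.3)
s,_=tool(); z=s['position'][2]
bar((.635,-.031),z-.005,z+.012)
for c,b in (('scene',(150,150)),('top',(220,130))):
    im,d=save(c,c+'3.png')
    cv2.imwrite('pics/%s3c.png'%c,cv2.resize(cv2.cvtColor(im[b[1]:b[1]+120,b[0]:b[0]+200],cv2.COLOR_RGB2BGR),(800,480),interpolation=cv2.INTER_CUBIC))
E
```

```text
position: [0.6349, -0.0327, 0.2247]
tool_rot: [-2.118, -2.318, -0.001]
ft_force: [-1.3, -1.0, -3.9]
position: [0.6322, -0.0312, 0.2004]
tool_rot: [2.117, 2.321, -0.002]
ft_force: [-0.0, -0.5, -4.1]
t 28.38 pos [632.2 -31.2 200.4] ytool 5.3 tilt [-0.0008 -0.0009] -> tx ty tz [ -0.1   3.3 -24.6] turn -0.006226411517815222 q7 -0.14 F [-0.  -0.5 -4.1] w 13.1 gf 45.0
top bar (array([627. ,   8.9]), array([12.9,  4.7]), 4.5, 19) [626.5   8.8 203.5]
top box (array([625.3,  29.8]), array([37.5, 58. ]), 4.7, 334) [623.3  33.3 167.9]
scene bar (array([630.2,  -8.9]), array([38.8, 21.5]), 73.1, 124) [631.9  -7.5 202.4]
scene box (array([633.8, -31.8]), array([ 39.8, 180.3]), 5.1, 899) [638.  -22.2 167.6]
```

View pics/scene3c.png

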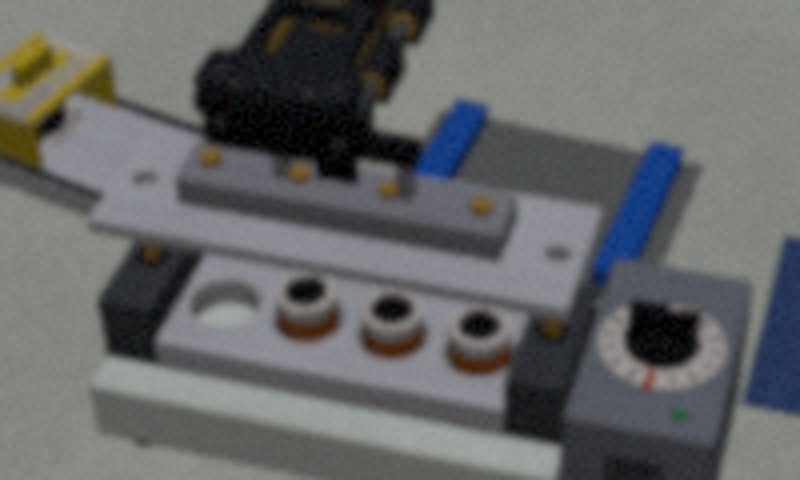

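View pics/top3c.png

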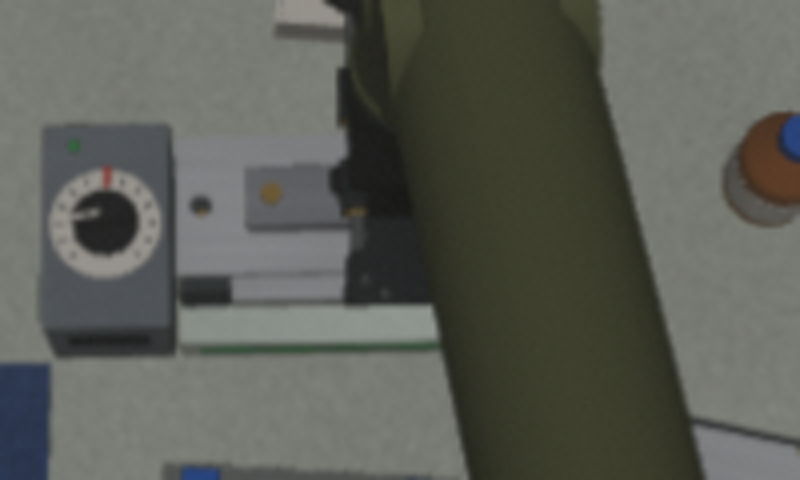

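Scene crop: three pots stand in the wells. Plate holes are at (147,177) and (558,252), pin tips at (152,253) and (553,328); in the top crop one hole is at (201,205). I'll convert these.

```bash
python3 - <<'E'
from h import *
f=lambda L,s,o:[(a/s+o[0],b/s+o[1]) for a,b in L]
print('holes scene',onplane('scene',f([(147,177),(558,252)],4,(150,150)),.1477).round(1))
print('pins scene',onplane('scene',f([(152,247),(553,322)],4,(150,150)),.116).round(1))
print('hole top',onplane('top',f([(201,205)],4,(220,130)),.1477).round(1))
print('pins top',onplane('top',f([(341,110),(532,105)],2,(100,130)),.110).round(1))
im=cv2.imread('pics/top1.png')
# sharper pin detect: brass pixels near cheeks in both views
for c,fn in (('top','top1.png'),('scene','scene1.png')):
    im=cv2.imread('pics/'+fn); hsv=cv2.cvtColor(im,cv2.COLOR_BGR2HSV)
    for y in (-116,116):
        p=proj(c,[[635.5-.092*y,-31+.996*y,z] for z in (94,118)]); q=p.mean(0); print(c,y,p.round(1).tolist(),end=' ')
        x0,y0=int(q[0])-9,int(q[1])-11; w=hsv[y0:y0+22,x0:x0+18]; m=(w[...,1]>100)&(w[...,0]>8)&(w[...,0]<30)
        v,u=np.nonzero(m); print(len(u),(u.mean()+x0,v.mean()+y0,v.min()+y0,v.max()+y0,u.min()+x0,u.max()+x0) if len(u) else '')
E
```

```text
holes scene [[ 643.6 -145.2  147.7]
 [ 622.9   84.6  147.7]]
pins scene [[ 663.2 -135.6  116. ]
 [ 642.    89.4  116. ]]
hole top [[622.   84.  147.7]]
pins top [[ 623.2   84.5  110. ]
 [ 647.2 -146.7  110. ]]
top -116 [[365.0, 184.7], [366.4, 182.0]] 11 (np.float64(365.45454545454544), np.float64(183.1818181818182), np.int64(182), np.int64(185), np.int64(364), np.int64(367))
top 116 [[270.7, 186.1], [270.4, 183.5]] 10 (np.float64(270.2), np.float64(184.5), np.int64(183), np.int64(186), np.int64(269), np.int64(271))
scene -116 [[188.4, 213.4], [187.2, 205.2]] 40 (np.float64(187.5), np.float64(210.25), np.int64(198), np.int64(215), np.int64(185), np.int64(195))
scene 116 [[288.4, 232.3], [288.7, 224.1]] 42 (np.float64(287.85714285714283), np.float64(229.66666666666666), np.int64(224), np.int64(234), np.int64(285), np.int64(290))
```

```bash
python3 -m crank '[{"tx":0,"ty":3,"tz":5,"turn":0},{"tx":0,"ty":3,"tz":10,"turn":0},{"tx":0,"ty":3,"tz":15,"turn":0},{"tx":0,"ty":3,"tz":18,"turn":0},{"tx":0,"ty":3,"tz":18,"turn":0}]'
python3 - <<'E'
from h import *
go(635.8,-31,154.6,5.3)
im,d=save('scene','s4.png')
cv2.imwrite('pics/s4c.png',cv2.resize(cv2.cvtColor(im[150:270,150:350],cv2.COLOR_RGB2BGR),(800,480),interpolation=cv2.INTER_CUBIC))
X=cloud('scene',d); P=X[near(X,(.635,-.031),.12,.140,.158)]; print(rect(P))
E
```

```text
time: 29.2
position: [0.6358, -0.0309, 0.1822]
tool_rot: [-2.117, -2.32, 0.001]
ft_force: [-0.4, -0.2, -4.0]
grip_width: 0.156
grip_force: 45.0
t 29.2 pos [635.8 -30.9 182.2] ytool 5.3 tilt [-0.0007  0.    ] -> tx ty tz [-0.1  0.  27.6] turn -0.00924155744372399 q7 -0.15 F [-0.4 -0.2 -4. ] w 13.6 gf 45.0
(array([635.7, -31.4]), array([ 41.3, 180. ]), 4.7, 1007)
```

View pics/s4c.png

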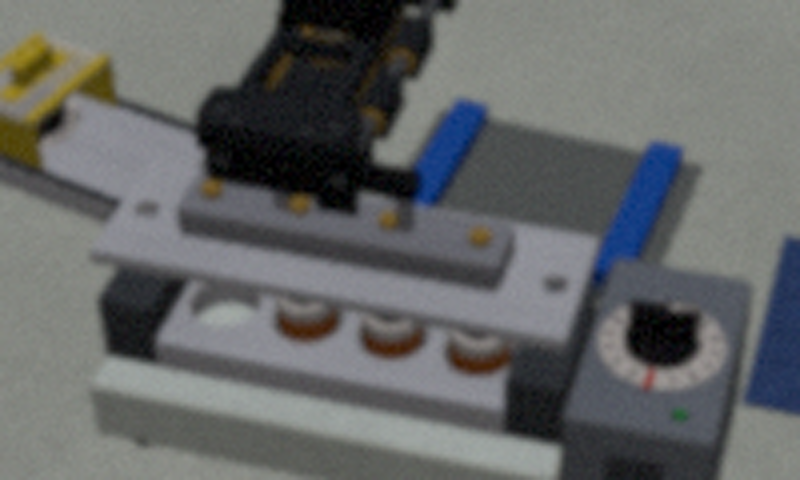

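The plate sits level just above the pins, with holes at (147,208) and (555,283). Lowering slowly now.

```bash
python3 -m crank '[{"tx":0,"ty":0,"tz":3,"turn":0},{"tx":0,"ty":0,"tz":6,"turn":0},{"tx":0,"ty":0,"tz":9,"turn":0},{"tx":0,"ty":0,"tz":11,"turn":0},{"tx":0,"ty":0,"tz":11,"turn":0}]'|sed -n 2,4p
python3 -m crank '[{"tx":0,"ty":0,"tz":2,"turn":0},{"tx":0,"ty":0,"tz":4,"turn":0},{"tx":0,"ty":0,"tz":5,"turn":0},{"tx":0,"ty":0,"tz":5,"turn":0}]'|sed -n 2,4p
```

```text
position: [0.6359, -0.0309, 0.1713]
tool_rot: [-2.117, -2.321, 0.001]
ft_force: [-0.1, 0.5, -4.9]
position: [0.636, -0.0309, 0.1664]
tool_rot: [-2.117, -2.321, 0.0]
ft_force: [-0.2, 0.9, -3.6]
```

```bash
python3 -m crank '[{"tx":0,"ty":0,"tz":2,"turn":0},{"tx":0,"ty":0,"tz":4,"turn":0},{"tx":0,"ty":0,"tz":6,"turn":0},{"tx":0,"ty":0,"tz":8,"turn":0},{"tx":0,"ty":0,"tz":8,"turn":0}]'|sed -n 2,4p
python3 -m crank '[{"tx":0,"ty":0,"tz":1,"turn":0},{"tx":0,"ty":0,"tz":2,"turn":0},{"tx":0,"ty":0,"tz":3,"turn":0},{"tx":0,"ty":0,"tz":3,"turn":0}]'|sed -n 2,4p
```

```text
position: [0.6359, -0.0309, 0.1583]
tool_rot: [-2.117, -2.321, 0.001]
ft_force: [0.5, -0.0, -5.4]
position: [0.636, -0.0308, 0.1555]
tool_rot: [-2.117, -2.321, 0.0]
ft_force: [-0.4, -0.8, -5.0]
```

```bash
python3 -m crank '[{"tx":0,"ty":0,"tz":0.7,"turn":0},{"tx":0,"ty":0,"tz":1.4,"turn":0},{"tx":0,"ty":0,"tz":1.4,"turn":0}]'|sed -n 2,4p
python3 -m crank '[{"tx":0,"ty":0,"tz":0.5,"turn":0},{"tx":0,"ty":0,"tz":0.5,"turn":0}]'|sed -n 2,4p
```

```text
position: [0.6363, -0.0308, 0.1548]
tool_rot: [2.117, 2.32, 0.001]
ft_force: [-0.1, 0.3, -1.4]
position: [0.6363, -0.0308, 0.1547]
tool_rot: [2.117, 2.32, 0.0]
ft_force: [-1.9, -0.6, 5.0]
```

```bash
python3 -m crank '[{"tx":0,"ty":0,"tz":0,"turn":0},{"tx":0,"ty":0,"tz":0,"turn":0},{"tx":0,"ty":0,"tz":0,"turn":0},{"tx":0,"ty":0,"tz":-10,"turn":0},{"tx":0,"ty":0,"tz":-40,"turn":0}]' 36 20 |sed -n 2,5p
python3 -m crank '[{"tx":40,"ty":0,"tz":-30,"turn":0},{"tx":90,"ty":0,"tz":-30,"turn":0},{"tx":90,"ty":0,"tz":-30,"turn":0}]'|head -1
python3 - <<'E'
from h import *
bar((.635,-.031),.074+.074,.169); marks('manifold',2); marks('pot0',1)
for c,cc in (('top',(.619,.144)),('scene',(.619,.144))):
    im,d=ctrl.get_image(c); X=cloud(c,d); P=X[near(X,cc,.04,.118,.14)]; print(rect(P)) if len(P)>5 else 0
go(619.6,144.3,160,0)
E
```

```text
position: [0.635, -0.0311, 0.193]
tool_rot: [-2.116, -2.319, 0.003]
ft_force: [0.5, -0.4, 1.1]
grip_width: 0.41
time: 33.12
top bar (array([637.3, -63.8]), array([12.7, 12. ]), 3.5, 32) [638.4 -64.5 157.5]
top box (array([ 642.3, -106.2]), array([38. , 83.5]), 7.2, 302) [639.1 -95.3 122.1]
scene bar (array([636.8, -30.8]), array([16.6, 83.3]), 3.9, 278) [639.5 -29.5 156.4]
scene box (array([636.8, -32.3]), array([ 40. , 236.5]), 4.5, 987) [640.8 -27.6 121.5]
manifold scene [([638, -31, 90], 0.91), ([479, -347, 43], 0.71)]
manifold scene [([642, -31, 90], 0.6), ([645, 411, 1], 0.44)]
manifold top []
manifold top []
pot0 scene [([460, -320, 28], 0.17)]
pot0 top []
(array([618., 145.]), array([10.9, 38.2]), 15.5, 76)
(array([620.1, 143.3]), array([12.2, 38. ]), 14.6, 107)
t 33.92 pos [627.8  58.8 223.7] ytool 5.3 tilt [-0. -0.] -> tx ty tz [85.9 -0.3 63.7] turn 1.0512620213994979 q7 -0.28 F [-0.   0.9  0.5] w 35.9 gf 0.0
```

Plate is down and flush. Now the dial: its bar lies along 105°, so close along 15° and turn it 102° clockwise.

```bash
python3 -m crank '[{"tx":45,"ty":0,"tz":20,"turn":-1},{"tx":85.5,"ty":0,"tz":40,"turn":-2},{"tx":85.5,"ty":0,"tz":60,"turn":-2},{"tx":85.5,"ty":0,"tz":70,"turn":-2},{"tx":85.5,"ty":0,"tz":70,"turn":-2}]'|head -1
python3 -c "
from h import *
go(619.3,144.3,128,15)"
```

```text
time: 34.55
t 34.55 pos [620.1 141.9 152.8] ytool 15.1 tilt [-0.0013 -0.0013] -> tx ty tz [ 2.5 -0.1 24.8] turn 0.022154996886771982 q7 -0.29 F [ 0.3 -0.5  1. ] w 36.2 gf 0.0
```

```bash
python3 -m crank '[{"tx":1.5,"ty":0,"tz":10,"turn":0},{"tx":1.5,"ty":0,"tz":20,"turn":0},{"tx":1.5,"ty":0,"tz":24.5,"turn":0},{"tx":1.5,"ty":0,"tz":24.5,"turn":0}]'|sed -n 2,4p
python3 -m crank '[{"tx":0,"ty":0,"tz":0,"turn":0},{"tx":0,"ty":0,"tz":0,"turn":0},{"tx":0,"ty":0,"tz":0,"turn":0},{"tx":0,"ty":0,"tz":0,"turn":0},{"tx":0,"ty":0,"tz":0,"turn":0}]' 5 15
python3 -c "
from h import *
go(619.3,144.3,128,15)"
```

```text
position: [0.6193, 0.1452, 0.1287]
tool_rot: [-1.907, -2.496, 0.001]
ft_force: [-0.9, -0.3, -0.7]
time: 35.67
position: [0.6196, 0.1454, 0.1293]
tool_rot: [1.907, 2.497, 0.0]
ft_force: [-0.5, 0.3, 1.5]
grip_width: 0.115
grip_force: 15.0
t 35.67 pos [619.6 145.4 129.3] ytool 15.3 tilt [ 0.0002 -0.0001] -> tx ty tz [-1.  -0.6  1.3] turn 0.05155141991940297 q7 -0.31 F [-0.5  0.3  1.5] w 10.0 gf 15.0
```

```bash
python3 -m crank '[{"tx":-0.5,"ty":0,"tz":0,"turn":2},{"tx":-0.5,"ty":0,"tz":0,"turn":4},{"tx":-0.5,"ty":0,"tz":0,"turn":6},{"tx":-0.5,"ty":0,"tz":0,"turn":8},{"tx":-0.5,"ty":0,"tz":0,"turn":10}]'|sed -n 2,5p
python3 -m crank '[{"tx":0,"ty":0,"tz":0,"turn":2},{"tx":0,"ty":0,"tz":0,"turn":4},{"tx":0,"ty":0,"tz":0,"turn":6},{"tx":0,"ty":0,"tz":0,"turn":8},{"tx":0,"ty":0,"tz":0,"turn":10}]'|sed -n 2,5p
python3 -m crank '[{"tx":0,"ty":0,"tz":0,"turn":0.5},{"tx":0,"ty":0,"tz":0,"turn":0.5}]'|sed -n 2,5p
python3 -c "
from h import *
go(619.3,144.3,128,-87.2)"
```

```text
position: [0.6218, 0.145, 0.1294]
tool_rot: [2.786, 1.448, 0.007]
ft_force: [6.0, -0.2, -4.2]
grip_width: 0.118
position: [0.6229, 0.1429, 0.1294]
tool_rot: [3.137, 0.133, 0.01]
ft_force: [7.7, -2.1, -4.9]
grip_width: 0.113
position: [0.6229, 0.1429, 0.1294]
tool_rot: [3.139, 0.072, 0.01]
ft_force: [6.9, -1.5, -4.0]
grip_width: 0.111
t 37.17 pos [622.9 142.9 129.4] ytool -87.4 tilt [ 0.0064 -0.0014] -> tx ty tz [-3.5 -1.6  1.4] turn -0.03350028706587978 q7 -1.97 F [ 6.9 -1.5 -4. ] w 9.7 gf 15.0
```

```bash
python3 -m crank '[{"tx":0,"ty":0,"tz":0,"turn":0},{"tx":0,"ty":0,"tz":0,"turn":0},{"tx":0,"ty":0,"tz":-20,"turn":0},{"tx":0,"ty":0,"tz":-60,"turn":0},{"tx":0,"ty":0,"tz":-100,"turn":0}]' 30|sed -n 2,5p
python3 - <<'E'
from h import *
go(555,10,240,0)
im,d=save('scene','s5.png')
cv2.imwrite('pics/s5c.png',cv2.resize(cv2.cvtColor(im[150:300,150:350],cv2.COLOR_RGB2BGR),(800,600),interpolation=cv2.INTER_CUBIC))
X=cloud('scene',d); P=X[near(X,(.62,.144),.04,.118,.14)]; print(rect(P) if len(P)>5 else 0)
E
```

```text
position: [0.6195, 0.1454, 0.2317]
tool_rot: [-3.14, -0.077, -0.001]
ft_force: [0.6, -0.1, 0.1]
grip_width: 0.339
t 37.8 pos [619.5 145.4 231.7] ytool -87.2 tilt [0.0007 0.0003] -> tx ty tz [-71.  132.1  -8.4] turn -17.440627907592535 q7 -1.93 F [ 0.6 -0.1  0.1] w 29.5 gf 0.0
(array([621. , 143.1]), array([40. , 10.4]), 2.3, 79)
```

View pics/s5c.png

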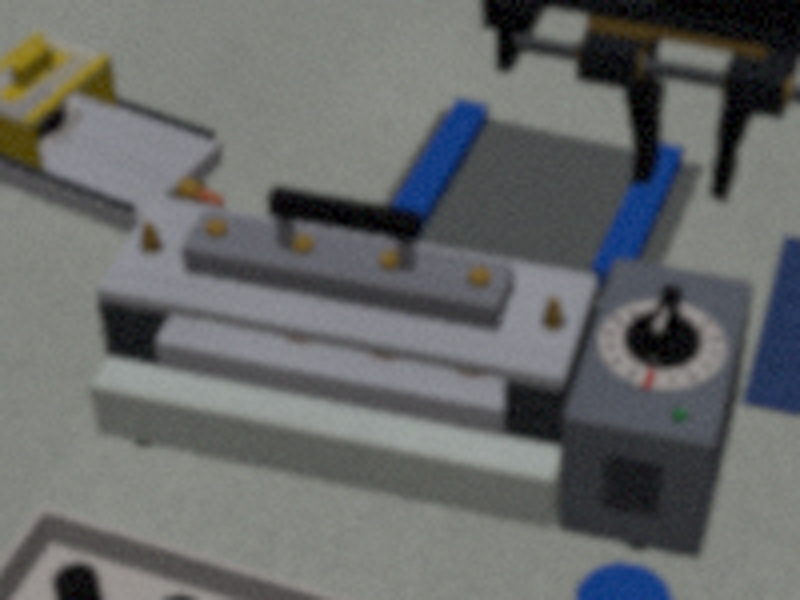

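Plate flush, with the pins through at (150,237) and (552,313). The dial bar points at the red mark (650,378). Next: lock cover.

```bash
python3 - <<'E'
from h import *
go(482,-329,230,-98.6)
E
python3 -m crank '[{"tx":-15,"ty":55,"tz":0,"turn":2},{"tx":-30,"ty":115,"tz":0,"turn":2.3},{"tx":-45,"ty":175,"tz":0,"turn":2.3},{"tx":-60,"ty":235,"tz":0,"turn":2.3},{"tx":-75,"ty":290,"tz":0,"turn":2.3}]'|sed -n 1,2p
python3 - <<'E'
from h import *
go(482,-329,230,-98.6)
E
```

```text
t 37.85 pos [622.1 146.4 238.3] ytool -87.2 tilt [0.0101 0.0021] -> tx ty tz [-163.2  468.     5.9] turn 2.278194059479816 q7 -1.93 F [2.3 1.2 4.1] w 29.9 gf 0.0
time: 38.48
position: [0.5584, -0.1503, 0.2309]
t 38.48 pos [ 558.4 -150.3  230.9] ytool -98.7 tilt [ 0.002 -0.001] -> tx ty tz [-48.3 188.2   0.9] turn -0.029880795870096222 q7 -1.57 F [ 0.3 -0.4  0.2] w 29.9 gf 0.0
```

```bash
python3 -m crank '[{"tx":-15,"ty":60,"tz":0,"turn":0},{"tx":-30,"ty":120,"tz":20,"turn":0},{"tx":-48,"ty":180,"tz":50,"turn":0},{"tx":-48,"ty":188,"tz":90,"turn":0},{"tx":-48,"ty":188,"tz":100,"turn":0}]'|sed -n 1,2p
python3 -m crank '[{"tx":0,"ty":0,"tz":0,"turn":0},{"tx":0,"ty":0,"tz":0,"turn":0}]'|sed -n 1,2p
python3 - <<'E'
from h import *
go(482,-329,84,-98.6)
marks('lock_fin',1)
E
```

```text
time: 39.1
position: [0.4805, -0.3274, 0.1274]
time: 39.35
position: [0.485, -0.3257, 0.1315]
t 39.35 pos [ 485.  -325.7  131.5] ytool -98.6 tilt [ 0.0032 -0.0014] -> tx ty tz [-2.6  3.7 47.5] turn 0.0070672144752904845 q7 -1.24 F [ 0.5 -0.9  0.3] w 30.3 gf 0.0
lock_fin scene [([485, -328, 79], 0.9)]
lock_fin top [([479, -330, 76], 0.89)]
```

```bash
python3 -m crank '[{"tx":-1,"ty":3,"tz":20,"turn":0},{"tx":-1,"ty":3,"tz":40,"turn":0},{"tx":-1,"ty":3,"tz":47,"turn":0},{"tx":-1,"ty":3,"tz":47,"turn":0}]'|sed -n 1,4p
python3 -m crank '[{"tx":0,"ty":0,"tz":0,"turn":0},{"tx":0,"ty":0,"tz":0,"turn":0},{"tx":0,"ty":0,"tz":0,"turn":0},{"tx":0,"ty":0,"tz":0,"turn":0}]' 4 15
python3 - <<'E'
from h import *
go(482,-329,84,-98.6)
E
```

```text
time: 40.05
position: [0.4816, -0.3297, 0.0827]
tool_rot: [3.132, -0.239, 0.001]
ft_force: [0.3, 0.1, 0.1]
time: 40.55
position: [0.4814, -0.33, 0.0826]
tool_rot: [3.132, -0.239, 0.001]
ft_force: [-0.2, -0.8, 1.6]
grip_width: 0.115
grip_force: 15.0
t 40.55 pos [ 481.4 -330.    82.6] ytool -98.7 tilt [ 0.0004 -0.0007] -> tx ty tz [ 0.4 -1.1 -1.4] turn -0.025076690002762803 q7 -1.25 F [-0.2 -0.8  1.6] w 10.0 gf 15.0
```

```bash
python3 -m crank '[{"tx":0,"ty":-12,"tz":0,"turn":0},{"tx":0,"ty":-28,"tz":0,"turn":0},{"tx":0,"ty":-44,"tz":0,"turn":0},{"tx":0,"ty":-60,"tz":0,"turn":0},{"tx":0,"ty":-60,"tz":0,"turn":0}]'|sed -n 1,4p
python3 -m crank '[{"tx":0,"ty":-4,"tz":0,"turn":0},{"tx":0,"ty":-8,"tz":0,"turn":0},{"tx":0,"ty":-11,"tz":0,"turn":0},{"tx":0,"ty":-11,"tz":0,"turn":0}]' | sed -n 1,4p
python3 - <<'E'
from h import *
go(482,-329,84,-98.6)
E
```

```text
time: 41.18
position: [0.4906, -0.2667, 0.0825]
tool_rot: [-3.131, 0.234, 0.002]
ft_force: [-3.3, 2.1, 6.1]
time: 41.68
position: [0.4919, -0.2578, 0.0825]
tool_rot: [-3.132, 0.237, 0.002]
ft_force: [-2.8, 0.4, 7.1]
t 41.67 pos [ 491.9 -257.8   82.5] ytool -98.7 tilt [-0.0011  0.0007] -> tx ty tz [ 1.  71.9 -1.5] turn -0.013822439647577766 q7 -1.37 F [-2.8  0.4  7.1] w 9.9 gf 15.0
```

```bash
python3 -m crank '[{"tx":0,"ty":-2,"tz":0,"turn":0},{"tx":0,"ty":-4,"tz":0,"turn":0},{"tx":0,"ty":-4,"tz":0,"turn":0}]' | sed -n 1,4p
python3 -m crank '[{"tx":0,"ty":-2,"tz":0,"turn":0},{"tx":0,"ty":-2,"tz":0,"turn":0}]' | sed -n 1,4p
```

```text
time: 42.05
position: [0.4922, -0.2557, 0.0825]
tool_rot: [3.131, -0.239, -0.001]
ft_force: [-3.3, -3.5, 6.0]
time: 42.3
position: [0.4921, -0.2556, 0.0825]
tool_rot: [3.129, -0.241, -0.001]
ft_force: [-3.9, -7.0, 2.9]
```

```bash
python3 -m crank '[{"tx":0,"ty":2,"tz":0,"turn":0},{"tx":0,"ty":2,"tz":0,"turn":0},{"tx":0,"ty":2,"tz":-20,"turn":0},{"tx":0,"ty":2,"tz":-60,"turn":0},{"tx":0,"ty":2,"tz":-110,"turn":0}]' 30 | sed -n 1,2p
python3 -m crank '[{"tx":0,"ty":-60,"tz":0,"turn":0},{"tx":0,"ty":-120,"tz":0,"turn":0},{"tx":0,"ty":-140,"tz":0,"turn":0},{"tx":0,"ty":-140,"tz":0,"turn":0}]' 30 | sed -n 1,2p
python3 - <<'E'
from h import *
for q in ('knob_axis','knob_pointer','red_mark','gas_knob','lock_fin'): marks(q,2)
o=[]
for c in ('top','scene'):
    im,d=save(c,c+'6.png'); u,v=proj(c,[[479.3,-345,35]])[0].astype(int)
    o.append(cv2.resize(cv2.cvtColor(im[v-20:v+20,u-20:u+20],cv2.COLOR_RGB2BGR),(400,400),interpolation=cv2.INTER_CUBIC)); print(c,u,v)
cv2.imwrite('pics/k6.png',np.hstack(o))
E
```

```text
time: 42.92
position: [0.4922, -0.2536, 0.1918]
time: 43.42
position: [0.5141, -0.114, 0.1919]
knob_axis scene [([478, -347, 38], 0.71), ([620, 142, 119], 0.34)]
knob_axis scene [([476, -350, 39], 0.94)]
knob_axis top [([481, -346, 42], 0.96), ([699, -285, 0], 0.44)]
knob_axis top [([480, -346, 42], 0.97)]
knob_pointer scene [([460, -324, 27], 0.72)]
knob_pointer scene [([462, -323, 27], 0.55)]
knob_pointer top [([465, -323, 24], 0.74)]
knob_pointer top [([464, -323, 24], 0.77)]
red_mark scene []
red_mark scene [([639, -32, 92], 0.53)]
red_mark top []
red_mark top []Traceback (most recent call last):
  File "<stdin>", line 2, in <module>
  File "h.py", line 20, in marks
    ctrl.get_image(c); print(q,c,[(np.round(np.array(r['xyz'])*1000).astype(int).tolist(),round(r['confidence'],2)) for r in ctrl.mark_of(c,q)[:4]])
                                                                                                                             ~~~~~~~~~~~~^^^^^
ValueError: it knows: beaker, dial_axis, evaporator, knob_axis, knob_pointer, lock_fin, manifold, marker_pen, pot, reagent, red_mark, regulator, seat, timer, tweezers, wash_bottle
```

```bash
cat > k.py <<'E'
from h import *
import sys
o=[]
for c in ('top','scene'):
    im,d=save(c,c+sys.argv[1]+'.png'); u,v=proj(c,[[479.3,-345,28]])[0]; print(c,u,v)
    M=np.float32([[10,0,200-10*u],[0,10,200-10*v]]); o.append(cv2.warpAffine(cv2.cvtColor(im,cv2.COLOR_RGB2BGR),M,(400,400),flags=cv2.INTER_CUBIC))
    hsv=cv2.cvtColor(im,cv2.COLOR_RGB2HSV); X=cloud(c,d); h=hsv[...,0]
    m=near(X,(.479,-.345),.045,.01,.04)&((h<8)|(h>172))&(hsv[...,1]>110)
    b,a=np.nonzero(m); print(len(a), onplane(c,[(a.mean(),b.mean())],.0285).round(1) if len(a) else '', a,b)
    P=X[near(X,(.479,-.345),.026,.048,.062)]; print('grip top',rect(P) if len(P) else 0)
cv2.imwrite('pics/k%s.png'%sys.argv[1],np.hstack(o))
E
python3 k.py 6
```

```text
top 436.08092406200643 261.0890090475348
4 [[ 501.5 -366.1   28.5]] [445 444 445 444] [252 253 253 254]
grip top (array([ 478.8, -341.8]), array([38.4, 37.3]), 73.1, 191)
scene 155.65536264845977 176.94225142396027
2 [[ 505.5 -360.7   28.5]] [145 146] [181 181]
grip top (array([ 480.5, -342.3]), array([35.3, 34.6]), 1.7, 99)
```

View pics/k6.png

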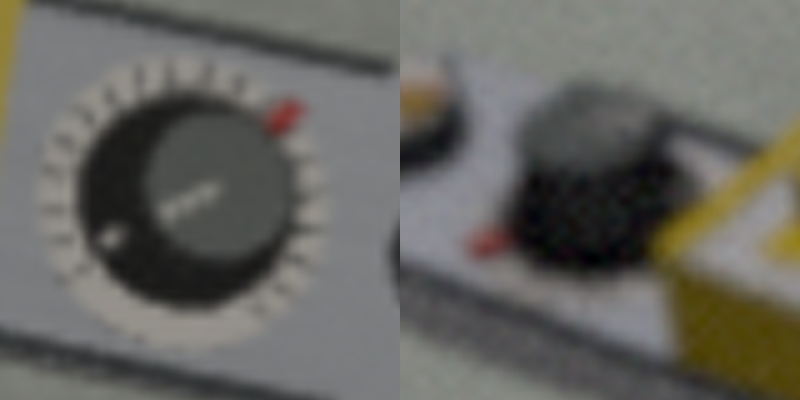

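Top half: red tab at (287,117), white line running from the grip top (220,187) to the skirt mark (112,238); skirt spans x 78–300, scale ring x 38–328. Working out the angle.

```bash
python3 - <<'E'
from h import *
u,v=436.0809,261.0890
f=lambda L:[((a-200)/10+u,(b-200)/10+v) for a,b in L]
W=lambda L,z:onplane('top',f(L),z)[:,:2]
print('ring c',W([(183,201)],.0205).round(1),'skirt c',W([(189,200)],.0285).round(1),'grip c',W([(222,186)],.0545).round(1))
line=W([(220,187),(165,215)],.0545); d=line[1]-line[0]; print('line dir',np.degrees(np.arctan2(d[1],d[0])),line)
for k in (np.array([479.,-343.5]),np.array([479.3,-345])):
    p=W([(112,238)],.0285)[0]-k; 
    print('ptr',p,np.degrees(np.arctan2(p[1],p[0])))
    for z in (.0205,.0285):
        r=W([(287,117)],z)[0]-k; print('red',z,r,np.hypot(*r),np.degrees(np.arctan2(r[1],r[0])))
go(479.2,-344.2,120,-98.6)
E
```

```text
ring c [[ 479.9 -342.7]] skirt c [[ 479. -342.]] grip c [[ 479.2 -343.2]]
line dir 120.2157854697272 [[ 478.88342413 -342.71133565]
 [ 470.90899212 -329.01856841]]
ptr [-11.03002501  20.95696015] 117.7586390513717
red 0.0205 [ 24.39383408 -25.66827557] 35.41072594056593 -46.45827555341604
red 0.0285 [ 23.04401373 -23.34689672] 32.804026507219746 -45.374074796546736
ptr [-11.33002501  22.45696015] 116.77193819294844
red 0.0205 [ 24.09383408 -24.16827557] 34.12650560032605 -45.08837532767488
red 0.0285 [ 22.74401373 -21.84689672] 31.53691577652304 -43.847431360542124
t 44.77 pos [ 513.9 -117.2  192.2] ytool -98.7 tilt [ 0.     -0.0001] -> tx ty tz [2.000e-01 2.296e+02 7.220e+01] turn -0.027913690910196465 q7 -1.59 F [-0.5  0.9 -0.8] w 29.9 gf 0.0
```

```bash
python3 -m crank '[{"tx":0,"ty":45,"tz":0,"turn":-2},{"tx":0,"ty":90,"tz":0,"turn":-4},{"tx":0,"ty":140,"tz":0,"turn":-6},{"tx":0,"ty":190,"tz":0,"turn":-8},{"tx":0,"ty":229,"tz":0,"turn":-10}]' 50 20| sed -n 1,2p
python3 -m crank '[{"tx":0,"ty":0,"tz":0,"turn":-2},{"tx":0,"ty":0,"tz":0,"turn":-4},{"tx":0,"ty":0,"tz":0,"turn":-6},{"tx":0,"ty":0,"tz":0,"turn":-8},{"tx":0,"ty":0,"tz":0,"turn":-10}]' | sed -n 1,2p
python3 -m crank '[{"tx":0,"ty":0,"tz":0,"turn":-2},{"tx":0,"ty":0,"tz":0,"turn":-4},{"tx":0,"ty":0,"tz":0,"turn":-6},{"tx":0,"ty":0,"tz":0,"turn":-8},{"tx":0,"ty":0,"tz":0,"turn":-10.5}]' | sed -n 1,2p
python3 -m crank '[{"tx":0,"ty":0,"tz":20,"turn":0},{"tx":0,"ty":0,"tz":50,"turn":0},{"tx":0,"ty":0,"tz":70,"turn":0},{"tx":0,"ty":0,"tz":70,"turn":0}]' | sed -n 1,2p
python3 - <<'E'
from h import *
go(479.2,-344,50,56)
E
```

```text
time: 45.4
position: [0.4782, -0.346, 0.1921]
time: 46.02
position: [0.4791, -0.3436, 0.1921]
time: 46.65
position: [0.4791, -0.3436, 0.1921]
time: 47.15
position: [0.4778, -0.3426, 0.1197]
t 47.15 pos [ 477.8 -342.6  119.7] ytool 51.9 tilt [-0.0035  0.0028] -> tx ty tz [-2.3 -0.2 69.7] turn -0.8154636665719494 q7 1.35 F [0.6 0.2 0.2] w 50.0 gf 0.0
```

```bash
python3 -m crank '[{"tx":-0.5,"ty":0,"tz":30,"turn":0},{"tx":-0.5,"ty":0,"tz":55,"turn":0},{"tx":-0.5,"ty":0,"tz":68,"turn":0},{"tx":-0.5,"ty":0,"tz":70,"turn":0},{"tx":-0.5,"ty":0,"tz":70,"turn":0}]' | sed -n 1,4p
python3 -m crank '[{"tx":0,"ty":0,"tz":0,"turn":0},{"tx":0,"ty":0,"tz":0,"turn":0},{"tx":0,"ty":0,"tz":0,"turn":0},{"tx":0,"ty":0,"tz":0,"turn":0}]' 25 20
python3 - <<'E'
from h import *
go(479.2,-344,50,-114.6)
E
```

```text
time: 47.78
position: [0.4802, -0.3443, 0.0532]
tool_rot: [1.023, 2.969, -0.001]
ft_force: [-0.8, 0.8, 1.0]
time: 48.28
position: [0.4795, -0.3448, 0.053]
tool_rot: [1.023, 2.969, -0.002]
ft_force: [-2.5, -1.8, 5.6]
grip_width: 0.431
grip_force: 20.0
t 48.27 pos [ 479.5 -344.8   53. ] ytool 52.0 tilt [ 0.0002 -0.0016] -> tx ty tz [0.7 0.5 3. ] turn -2.6859242860423933 q7 1.31 F [-2.5 -1.8  5.6] w 37.5 gf 20.0
```

```bash
python3 -m crank '[{"tx":0,"ty":0,"tz":0,"turn":2},{"tx":0,"ty":0,"tz":0,"turn":4},{"tx":0,"ty":0,"tz":0,"turn":6},{"tx":0,"ty":0,"tz":0,"turn":8},{"tx":0,"ty":0,"tz":0,"turn":10}]' | sed -n 2,4p
python3 -m crank '[{"tx":0,"ty":0,"tz":0,"turn":2},{"tx":0,"ty":0,"tz":0,"turn":4},{"tx":0,"ty":0,"tz":0,"turn":6},{"tx":0,"ty":0,"tz":0,"turn":8},{"tx":0,"ty":0,"tz":0,"turn":10}]' | sed -n 2,4p
python3 -m crank '[{"tx":0,"ty":0,"tz":0,"turn":2},{"tx":0,"ty":0,"tz":0,"turn":4},{"tx":0,"ty":0,"tz":0,"turn":6},{"tx":0,"ty":0,"tz":0,"turn":8},{"tx":0,"ty":0,"tz":0,"turn":10}]' | sed -n 2,4p
python3 -m crank '[{"tx":0,"ty":0,"tz":0,"turn":2},{"tx":0,"ty":0,"tz":0,"turn":3.3},{"tx":0,"ty":0,"tz":0,"turn":3.3}]' | sed -n 2,4p
python3 - <<'E'
from h import *
go(479.2,-344,50,-114.6)
E
```

```text
position: [0.4794, -0.3449, 0.053]
tool_rot: [2.188, 2.252, -0.002]
ft_force: [-1.2, -1.4, 5.2]
position: [0.4793, -0.3449, 0.053]
tool_rot: [2.935, 1.116, -0.001]
ft_force: [-1.7, -1.4, 5.2]
position: [0.4793, -0.3448, 0.053]
tool_rot: [3.132, -0.229, 0.0]
ft_force: [-2.4, -0.0, 6.7]
position: [0.4793, -0.3447, 0.053]
tool_rot: [3.068, -0.669, 0.0]
ft_force: [-1.9, -0.2, 6.2]
t 50.52 pos [ 479.3 -344.7   53. ] ytool -114.6 tilt [ 0.     -0.0014] -> tx ty tz [-0.4 -0.6  3. ] turn 0.0028680672124409058 q7 -1.43 F [-1.9 -0.2  6.2] w 37.7 gf 20.0
```

Release, back away and look.

```bash
python3 -m crank '[{"tx":0,"ty":0,"tz":0,"turn":0},{"tx":0,"ty":0,"tz":0,"turn":0},{"tx":0,"ty":0,"tz":-30,"turn":0},{"tx":0,"ty":0,"tz":-80,"turn":0},{"tx":0,"ty":0,"tz":-130,"turn":0}]' 52 | sed -n 1,2p
python3 -c "
from h import *
go(520,-120,190,-98.6)"
python3 -m crank '[{"tx":0,"ty":-60,"tz":0,"turn":-2},{"tx":0,"ty":-120,"tz":0,"turn":-3.2},{"tx":0,"ty":-180,"tz":0,"turn":-3.2},{"tx":0,"ty":-220,"tz":0,"turn":-3.2},{"tx":0,"ty":-220,"tz":0,"turn":-3.2}]' 30 | sed -n 1,2p
python3 k.py 7; python3 -c "
from h import *
marks('knob_pointer',2)"
```

```text
time: 51.15
position: [0.4794, -0.343, 0.1828]
t 51.15 pos [ 479.4 -343.   182.8] ytool -114.5 tilt [-0.0009  0.0012] -> tx ty tz [ -55.4 -219.8   -7. ] turn -3.172258380431768 q7 -1.42 F [ 1.2 -0.9  0.2] w 51.8 gf 0.0
time: 51.78
position: [0.5721, -0.138, 0.1817]
top 436.08092406200643 261.0890090475348
3 [[ 502.3 -366.5   28.5]] [445 444 445] [252 253 253]
grip top (array([ 479.8, -342.7]), array([38.6, 38.1]), 18.1, 188)
scene 155.65536264845977 176.94225142396027
1 [[ 506.  -361.9   28.5]] [145] [181]
grip top (array([ 480.9, -344.7]), array([37.8, 33.2]), 80.8, 100)
knob_pointer scene [([496, -370, 28], 0.86), ([639, -32, 91], 0.63)]
knob_pointer scene [([496, -365, 28], 0.82), ([632, -30, 92], 0.36)]
knob_pointer top [([499, -365, 27], 0.96)]
knob_pointer top [([497, -369, 28], 0.93)]
```

View pics/k7.png

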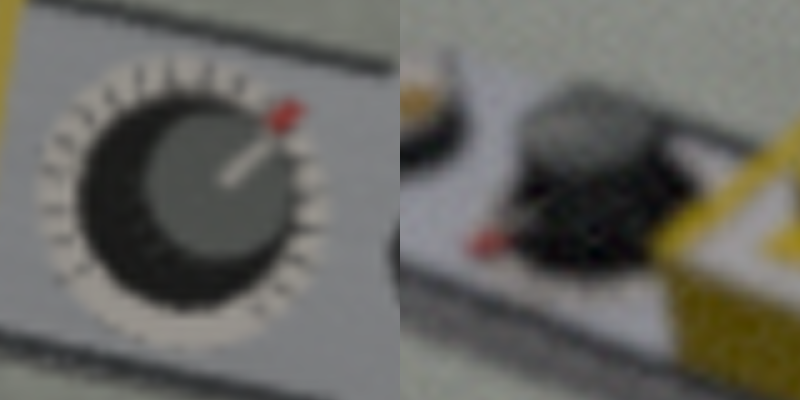

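```bash
python3 - <<'E'
from h import *
u0,v0=436.0809,261.0890
def fit(fn):
    im=cv2.imread('pics/'+fn); g=im.astype(float).mean(2)
    M=np.float32([[10,0,200-10*u0],[0,10,200-10*v0]]); G=cv2.warpAffine(g.astype(np.float32),M,(400,400),flags=cv2.INTER_CUBIC)
    yy,xx=np.mgrid[:400,:400]; m=np.hypot(xx-222,yy-186)<58
    w=np.clip(G-np.median(G[m])-15,0,None)*m; x=(w*xx).sum()/w.sum(); y=(w*yy).sum()/w.sum()
    C=np.cov(np.c_[xx[m],yy[m]].T,aweights=w[m]); e=np.linalg.eigh(C)[1][:,1]
    P=onplane('top',[((x+s*30*e[0]-200)/10+u0,(y+s*30*e[1]-200)/10+v0) for s in (-1,1)],.0545)[:,:2]; d=P[1]-P[0]
    print(fn,(x,y),'line angle mod180',np.degrees(np.arctan2(d[1],d[0]))%180)
fit('top6.png'); fit('top7.png')
for fn in ('top6.png','top7.png'):
    im=cv2.imread('pics/'+fn).astype(float); r=im[...,2]-im[...,:2].max(2); w=np.clip(r[245:260,438:452]-25,0,None); yy,xx=np.mgrid[245:260,438:452]
    p=((w*xx).sum()/w.sum(),(w*yy).sum()/w.sum())
    for z in (.0205,.025,.0285):
        q=onplane('top',[p],z)[0,:2]
        for c in ((479.2,-342.8),(479.3,-344.3)): d=q-c; print(fn,z,c,np.hypot(*d).round(1),np.degrees(np.arctan2(d[1],d[0])).round(1))
E
```

```text
top6.png (np.float64(191.9304369986683), np.float64(199.09789121278558)) line angle mod180 119.30718239671685
top7.png (np.float64(242.81286502721625), np.float64(164.1585332461754)) line angle mod180 134.5262418218041
top6.png 0.0205 (479.2, -342.8) 35.2 -46.5
top6.png 0.0205 (479.3, -344.3) 34.0 -44.9
top6.png 0.025 (479.2, -342.8) 33.7 -46.0
top6.png 0.025 (479.3, -344.3) 32.6 -44.2
top6.png 0.0285 (479.2, -342.8) 32.5 -45.5
top6.png 0.0285 (479.3, -344.3) 31.4 -43.7
top7.png 0.0205 (479.2, -342.8) 35.4 -46.5
top7.png 0.0205 (479.3, -344.3) 34.3 -44.9
top7.png 0.025 (479.2, -342.8) 34.0 -45.9
top7.png 0.025 (479.3, -344.3) 32.8 -44.2
top7.png 0.0285 (479.2, -342.8) 32.8 -45.4
top7.png 0.0285 (479.3, -344.3) 31.7 -43.6
```

The knob line (−45.5°) matches the marker (about −45.5°). Now to slide the cover back.

```bash
python3 -c "
from h import *
go(492.1,-255.6,130,-98.6)"
```

```text
t 52.27 pos [ 570.5 -144.4  182.2] ytool -98.6 tilt [ 0.     -0.0002] -> tx ty tz [-61.  121.6  52.2] turn 0.0052189693287033375 q7 -1.55 F [-0.   0.5 -0.4] w 30.1 gf 0.0
```

```bash
python3 -m crank '[{"tx":-25,"ty":50,"tz":0,"turn":0},{"tx":-50,"ty":100,"tz":20,"turn":0},{"tx":-61,"ty":121.5,"tz":50,"turn":0},{"tx":-61,"ty":121.5,"tz":52,"turn":0},{"tx":-61,"ty":121.5,"tz":52,"turn":0}]' | sed -n 1,2p
python3 -m crank '[{"tx":0,"ty":0,"tz":0,"turn":0},{"tx":0,"ty":0,"tz":0,"turn":0}]'|sed -n 1,2p
python3 -c "
from h import *
go(492.1,-255.6,83,-98.6)
marks('lock_fin',1)"
```

```text
time: 52.9
position: [0.4936, -0.2538, 0.1309]
time: 53.15
position: [0.4937, -0.254, 0.1311]
t 53.15 pos [ 493.7 -254.   131.1] ytool -98.4 tilt [ 0.0016 -0.0006] -> tx ty tz [-1.4  1.8 48.1] turn 0.04316451049877799 q7 -1.31 F [ 0.1 -0.3 -0.5] w 29.8 gf 0.0
lock_fin scene [([494, -255, 77], 0.72)]
lock_fin top [([489, -253, 78], 0.76)]
```

```bash
python3 -m crank '[{"tx":-1,"ty":1,"tz":20,"turn":0},{"tx":-1,"ty":1,"tz":40,"turn":0},{"tx":-1,"ty":1,"tz":48,"turn":0},{"tx":-1,"ty":1,"tz":48,"turn":0}]'|sed -n 1,4p
python3 -m crank '[{"tx":0,"ty":0,"tz":0,"turn":0},{"tx":0,"ty":0,"tz":0,"turn":0},{"tx":0,"ty":0,"tz":0,"turn":0},{"tx":0,"ty":0,"tz":0,"turn":0}]' 4 15
python3 -m crank '[{"tx":0,"ty":15,"tz":0,"turn":0},{"tx":0,"ty":32,"tz":0,"turn":0},{"tx":0,"ty":50,"tz":0,"turn":0},{"tx":0,"ty":68,"tz":0,"turn":0},{"tx":0,"ty":76,"tz":0,"turn":0}]'|sed -n 1,4p
python3 -c "
from h import *
go(479.2,-344.7,83,-98.6)"
```

```text
time: 53.85
position: [0.4915, -0.2557, 0.0824]
tool_rot: [3.133, -0.233, 0.0]
ft_force: [-0.3, -0.7, 0.6]
time: 54.35
position: [0.4914, -0.2557, 0.0824]
tool_rot: [3.133, -0.232, 0.0]
ft_force: [-0.5, -0.4, 0.2]
grip_width: 0.111
grip_force: 15.0
time: 54.98
position: [0.4803, -0.333, 0.0824]
tool_rot: [3.132, -0.236, 0.002]
ft_force: [2.9, 1.3, 1.8]
t 54.98 pos [ 480.3 -333.    82.4] ytool -98.6 tilt [ 0.0014 -0.0012] -> tx ty tz [ 0.7 11.7 -0.6] turn -0.0013384489861408611 q7 -1.18 F [2.9 1.3 1.8] w 9.8 gf 15.0
```

```bash
python3 -m crank '[{"tx":0,"ty":5,"tz":0,"turn":0},{"tx":0,"ty":10,"tz":0,"turn":0},{"tx":0,"ty":13,"tz":0,"turn":0},{"tx":0,"ty":15,"tz":0,"turn":0},{"tx":0,"ty":15,"tz":0,"turn":0}]'|sed -n 1,4p
python3 -m crank '[{"tx":0,"ty":1.5,"tz":0,"turn":0},{"tx":0,"ty":3,"tz":0,"turn":0},{"tx":0,"ty":3,"tz":0,"turn":0}]'|sed -n 1,4p
```

```text
time: 55.6
position: [0.4785, -0.3448, 0.0824]
tool_rot: [-3.132, 0.231, -0.001]
ft_force: [4.4, 2.9, 2.7]
time: 55.98
position: [0.4785, -0.3449, 0.0824]
tool_rot: [-3.129, 0.229, 0.0]
ft_force: [3.8, 8.8, 5.1]
```

```bash
python3 -m crank '[{"tx":0,"ty":-3,"tz":0,"turn":0},{"tx":0,"ty":-3,"tz":0,"turn":0},{"tx":0,"ty":-3,"tz":-20,"turn":0},{"tx":0,"ty":-3,"tz":-70,"turn":0},{"tx":0,"ty":-3,"tz":-120,"turn":0}]' 30 | sed -n 1,2p
python3 -m crank '[{"tx":0,"ty":-60,"tz":0,"turn":0},{"tx":0,"ty":-120,"tz":0,"turn":0},{"tx":40,"ty":-140,"tz":0,"turn":0},{"tx":80,"ty":-140,"tz":-50,"turn":0}]' | sed -n 1,2p
python3 - <<'E'
from h import *
marks('lock_fin',1); marks('knob_pointer',1,('top',)); marks('pot0',1)
bar((.635,-.031),.148,.169)
for c in ('top','scene'):
    im,d=save(c,c+'9.png'); X=cloud(c,d); P=X[near(X,(.62,.144),.04,.118,.14)]; print(rect(P) if len(P)>5 else 0)
    P=X[near(X,(.48,-.345),.03,.07,.09)]; print('fin',rect(P) if len(P)>5 else 0)
a=cv2.imread('pics/top9.png')[130:310,220:500]; cv2.imwrite('pics/f9.png',cv2.resize(a,(800,514),interpolation=cv2.INTER_CUBIC))
for q in ('beaker','wash_bottle','reagent','timer','marker_pen','tweezers'): marks(q,1,('top',))
E
```

```text
time: 56.6
position: [0.4761, -0.3466, 0.2026]
time: 57.1
position: [0.5747, -0.2165, 0.247]
lock_fin scene [([485, -345, 76], 0.89)]
lock_fin top []
knob_pointer top []
pot0 scene []
pot0 top []
top bar (array([634.1, -29.9]), array([16.1, 80.2]), 3.7, 225) [633.5 -29.4 157.4]
top box (array([635.1, -30.1]), array([ 38.1, 237.3]), 5.5, 856) [630.1 -28.9 122.1]
scene bar (array([636.7, -30.7]), array([16.1, 82.8]), 5.5, 280) [639.7 -29.1 155.9]
scene box (array([636.9, -31.4]), array([ 38.8, 235.3]), 5.1, 996) [641.  -27.7 121.5]
(array([618.3, 145. ]), array([38.2, 10. ]), 4.5, 73)
fin 0
(array([620.4, 143.2]), array([37.6, 10.5]), 3.2, 78)
fin (array([ 479.8, -342.6]), array([35.4,  9.7]), 0.2, 45)
beaker top [([716, 303, 1], 0.97), ([634, -35, 94], 0.52)]
wash_bottle top []
reagent top []
timer top [([643, 408, 3], 0.68)]
marker_pen top [([452, 382, -3], 0.78)]
tweezers top [([458, 415, 1], 0.65)]
```

View pics/f9.png

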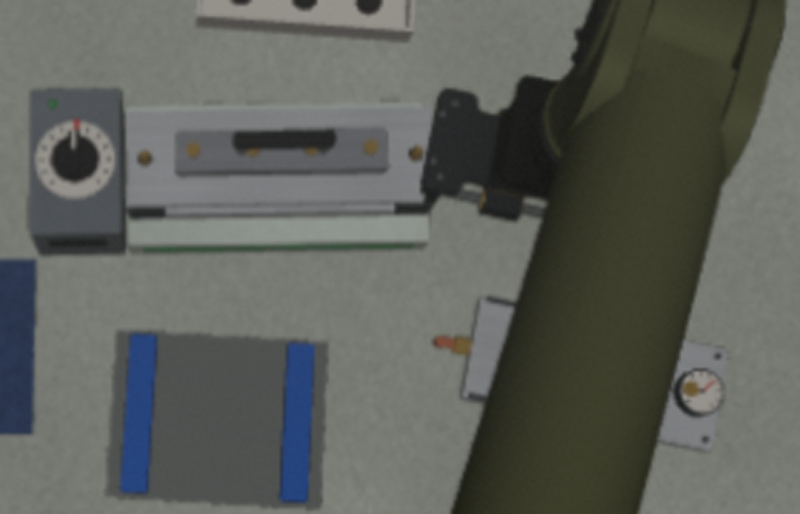

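The top view shows the plate over both pins at (144,157) and (416,153), the dial line at its red mark (75,130), and the cover closed. The arm is clear of everything, so I'm handing in.

```bash
python3 -m crank '[{"tx":0,"ty":0,"tz":0,"turn":0},{"tx":0,"ty":0,"tz":0,"turn":0}]' | sed -n 1,4p
python3 -c "
from h import *
print(ctrl.close_job())"
```

```text
time: 58.65
position: [0.5767, -0.2189, 0.251]
tool_rot: [3.133, -0.233, -0.0]
ft_force: [-0.3, 0.5, 1.1]
the job is handed in; nothing more can be done
None
```

I handed the job in at 58.7 s with no verdict returned: three pots in wells, plate flush over both pins, dial at its red mark, gas knob within about 2° of the marker, and the lock cover slid to its end stop; the wash bottle and reagent bottle were hidden from the top camera at my last check.

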